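# Stand the menu divider on the solid part of the slatted deck

### The arm

A 6-joint arm with a two-finger parallel gripper is mounted at the origin on the work surface. World frame = base frame: x ahead of the robot, y to its left, z up, the work surface at z = 0. Lengths are in mm, angles in rad, forces in N, time in s.
With the tool pointing down it reaches from about 300 to 775 mm from the base axis. Payload 14.6 kg.
Tool frame: the origin (TCP) lies on the centre line of the jaws, within the pads' length; the fingertips stand manip.tcp_to_tips ahead of it and the grasp point (between the pads) lies 5 mm behind it (manip.tcp_to_tips is the distance from the TCP to the fingertips, in mm); z points along the fingers, y is the direction in which the jaws open and shut (so a half turn about z gives the same grasp; the last joint's range is limited). The gripper opens to 94 mm and grips with 3 to 60 N. Pads are 16 mm wide; open, the fingers measure 119 mm over their backs; the gripper's body (75 mm by 177 mm) begins 78 mm behind the grasp point.
Start: joints at [1.103, 0.3, 1.521, -0, 1.321, -0.067], TCP at [214.582, 506.403, 219.446] pointing down, gripper open.
Joint ranges: [-3.03, 3.03], [-0.79, 2.21], [0.23, 2.52], [-1.04, 4.18], [0, 3.07], [-2.55, 2.55]. Speed limits (rad/s): [2.22, 2.22, 2.57, 3.14, 3.14, 3.14].

### API

Orientations are given as [roll, pitch, yaw] about the fixed x, y, z axes, in that order (R = Rz(yaw) Ry(pitch) Rx(roll)).
In Python, from cell import manip, optics, workorder gives the robot as it stands. The module is installed in compiled form; this text tells all that it offers.
- The arm moves only by the tool jog_arm, never from a script. Its argument "deltas" is text: rows parted by semicolons, each of 5 numbers parted by spaces: the shift along the tool's x, y, z in mm, then the turn about the tool's z in rad, then the finger opening in mm, from 0 to 94. In form: tx ty tz twist grip; .... A call has exactly 10 rows; each row is the pose to reach, as a shift and turn from the pose commanded when the call began, along the tool's axes at that moment; what a row does not reach only later rows make up. A row lasts 1/8 s, in which the tool goes at most 62.5 mm and 10.7 degrees, less where a joint would pass 70% of its speed; a pose out of reach is approached as far as the arm can. A call with a gripper value outside its range is refused whole. The fingers move at their own pace and stop on an object; "squeeze" is the grip in N (left out, the last holds). Time passes only in rows, so rows that repeat a pose let the fingers close, or fill a call up. It gives the time, the measured TCP pose, the force and the opening at its end, in the units of the state.
- manip.read_state(): the state, without advancing time (a new reading comes with each control period).
- optics.camera(name): name is "scene" or "top" or "wrist"; returns (picture, depth): 384x512x3 uint8, red, green, blue; 384x512 float32, mm along the optical axis (not along the pixel's ray), 0 where there is no reading.
- optics.get_calibration(name): a dict with "intrinsics" (3x3 intrinsics, pixels), "dist_coeffs" ([k1, k2, p1, p2, k3] as OpenCV has them; the pictures are not rectified), "R" (3x3) and "t" (3): a world point X has camera coordinates R X + t; the wrist camera has in their place "hand_eye" (4x4, takes a point from camera to tool coordinates, whose origin is the TCP and whose axes are the flange's). Camera axes: x right, y down, z forward; pixel columns grow to the right and rows downward; lengths in mm; the calibration is good to about 2 mm. A picture is of the moment at which its call begins: read the wrist's pose just before it. get_calibration takes no time and is no camera call.
- workorder.sign_off(): hands the job in, once; it reports no verdict.
The state is a dict: "clock": time; "joints": joint angles; "qd": joint speeds; "effort": joint torques, N m; "eef_pos": TCP position; "eef_rot": TCP orientation; "wrist_force": force on the tool from outside, world axes, zero at the start; "moment": the same for the moment, N m; "finger_gap": finger opening in mm.
Only numpy, scipy, OpenCV 4.12 (cv2) and the standard library are available. Lean on these libraries where they do the work, as an engineer would, in place of code of your own. Each camera call takes 0.05 s, during which the arm holds its last target.

### The job

Press gently along the slatted deck of the counter riser with your fingers to find where a hidden bearer holds the slats up (everywhere else they give). Then pick up the menu divider that lies on its side, let it swing in the grip until it hangs upright, foot down, and stand it on that solid part, fully under the shelf, its plate running front to back, square to the deck. Never stand or press the divider where the slats sink under it, and leave the till roll, bowl and box alone.

Things in the scene. Friction and masses are not known exactly. Their poses are not given: they have to be found in the camera images.
- riser: Fixed counter riser, 202 mm deep (its x, -125 to +77 mm), 344 mm wide (its y, centred). Origin on the counter; x points away from the robot, z up. Black case with 12 mm walls, 48 mm high, holding a slatted deck flush with its top. White shelf above the rear of the deck, on two 14 mm posts at the rear corners (x 71, y +-164 mm). Deck open to the front.
- deck (a point): Point on the deck's top, 48 mm above the riser's origin, same axes. 16 wooden slats side by side in y, pitch 20 mm (centres -150 .. +150), each from x -112 to +64 mm. A slat gives straight down up to 9 mm (0.2 N to start, then 0.2 N per mm), but the 3 or 4 over the unseen bearer (46 mm wide, its centre at y -100 to +100, running front to back under x -99 to +51) give under 1 mm.
- shelf_edge (a point): Middle of the shelf's lower front edge, 310 mm above the counter, 20 mm towards the robot from the riser's origin; same axes. From here the shelf runs 110 mm back (+x) and 172 mm to either side; 12 mm thick, light goods on top up to 375 mm above the counter.
- divider: Loose menu divider, 0.4 to 0.54 kg: steel foot 64 (its x) by 44 (its y) by 14 mm (its z), on its middle a wooden plate 10 mm thick (x), 44 wide (y), 120 high: 134 mm in all. Origin mid foot underside, z along the plate. Centre of mass 18 mm up. It starts lying on its side on the counter: y axis up, z level, origin 22 mm up. On sprung slats its weight sinks it 3 mm or more.
- plate_top (a point): Middle of the divider's top edge, 134 mm from its origin along its z. 20 mm below it, mid-width, a round steel button 12 mm across stands 3 mm proud on both faces (16 mm over both): pinched across these (along the divider's x) it swings down by its foot's weight when the grip is light (about 6 N) and holds its angle better when firm.
- till_roll: Loose bystander: white paper roll standing on end, 76 mm across, 78 mm high; origin in the middle of its underside. Leave alone.
- bowl: Loose bystander: white bowl, 92 mm across, 50 mm high; origin in the middle of its underside. Leave alone.
- card_box: Loose bystander: cardboard box 60 (x) by 70 (y) by 65 mm high; origin in the middle of its underside. Leave alone.
Things that resemble listed ones, but are neither listed nor needed, are in the scene too. Leave any yellow look-alike of the divider alone.

How it is judged (in metres and radians):
On the way, in this order (a step that is already met when the one before it is completed fails the run):
1. the deck is pressed with the fingers (contact force between the fingers and riser above 1 N), for 0.05 s.
2. the divider hangs upright in the grip, clear of the counter (angle between divider's own z axis and vertical below 0.3 rad and height (world z) of divider above 0.052 m and contact force between the fingers and divider above 1 N), for 0.2 s.
At the end, for the whole second after the job is handed in: The divider stands upright (within 3 degrees) on the deck, not sunk by more than 1.7 mm, its foot fully under the shelf (foot centre 0 to 50 mm behind the riser's origin and within 140 mm of the deck's middle), the plate running front to back within 11 degrees, at rest and released (angle between divider's own z axis and vertical below 0.05 rad and z of divider in the frame of riser between 0.0463 and 0.051 m and x of divider in the frame of riser between 0 and 0.05 m and y of divider in the frame of riser between -0.14 and 0.14 m and angle between the x axis of divider and the y axis of riser, either way round below 0.2 rad and linear speed of divider below 0.02 m/s and contact force between the fingers and divider below 0.1 N); the robot touches nothing.
It fails at once if the divider stood or pressed where the slats sink under it (3 mm) (z of divider in the frame of riser below 0.045 m and x of divider in the frame of riser between -0.11 and 0.06 m and y of divider in the frame of riser between -0.16 and 0.16 m).
It fails at once if the riser struck or pressed hard (120 N) (contact force between any of the fingers, the arm and riser above 120 N).
It fails at once if a bystander moved by more than 30 mm (distance of any of till_roll, bowl, card_box from where it was at the start of the episode above 0.03 m).
It also fails if it takes over 72 s, if anything falls off the work surface, if the arm or the gripper's body presses on something with over 40 N, if the wrist force passes 120 N, or if a joint passes its speed limit or range.

## Working session

There is one attempt and no reset: what is moved stays moved. The work goes in short steps, Python scripts to look and compute and a tool call to move; the robot and the scene stay as the last step left them, time stands still between calls to the robot, and variables do not carry over. Pictures are saved under pics/ and viewed, and the job is handed in when it is done.

Besides the shell and the picture viewer there is one more tool, called after "Call:" by a JSON object that holds its "api" and its "payload". jog_arm: Moves the arm, as the interface text tells. Its arguments: {"type":"object","properties":{"deltas":{"type":"string"},"squeeze":{"type":"number"}},"required":["deltas"]}

```bash
mkdir -p pics; ls; python3 - <<'E'
from cell import manip, optics, workorder
import cv2,numpy as np
print(manip.read_state(), manip.tcp_to_tips)
for n in ("scene","top","wrist"):
    p,d=optics.camera(n); cv2.imwrite(f"pics/{n}0.png",p[:,:,::-1]); np.save(f"pics/{n}0.npy",d)
    c=optics.get_calibration(n); print(n,{k:np.round(v,3).tolist() for k,v in c.items()})
E
```

```text
pics
{'clock': 0.0, 'joints': array([ 1.10341787e+00,  3.00460665e-01,  1.52157592e+00,  6.76818655e-07,
        1.32073091e+00, -6.66114575e-02]), 'qd': array([ 1.46239711e-03,  2.77146969e-04,  5.96709904e-04, -4.78781901e-05,
        4.24674094e-04, -2.89331344e-04]), 'effort': array([ 1.18653523e-03, -5.31797898e+01, -3.52743816e+01,  7.08540785e-02,
        2.43704132e-02, -1.60644604e-04]), 'eef_pos': array([214.46279223, 506.18943162, 218.89423733]), 'eef_rot': array([-3.14042045e+00, -7.88545612e-05,  2.74082544e+00]), 'wrist_force': array([0.05173098, 0.20093585, 0.15213714]), 'moment': array([ 0.00891214, -0.00333982,  0.01134636]), 'finger_gap': 94.03991790705338} 14.0
scene {'intrinsics': [[480.51, 0.0, 266.198], [0.0, 480.51, 189.9], [0.0, 0.0, 1.0]], 'dist_coeffs': [-0.162, 0.0, 0.0, 0.0, 0.0], 'R': [[-0.848, 0.53, 0.004], [0.305, 0.493, -0.815], [-0.434, -0.69, -0.58]], 't': [326.616, -57.638, 1537.732]}
top {'intrinsics': [[474.046, 0.0, 251.896], [0.0, 474.046, 189.908], [0.0, 0.0, 1.0]], 'dist_coeffs': [-0.133, 0.0, 0.0, 0.0, 0.0], 'R': [[-0.023, -1.0, 0.002], [-0.984, 0.023, -0.177], [0.177, -0.006, -0.984]], 't': [149.522, 483.959, 1390.46]}
wrist {'intrinsics': [[320.02, 0.0, 253.193], [0.0, 320.02, 189.726], [0.0, 0.0, 1.0]], 'dist_coeffs': [-0.08, 0.0, 0.0, 0.0, 0.0], 'hand_eye': [[-0.001, -0.966, -0.258, 75.926], [1.0, -0.0, -0.0, -1.433], [0.0, -0.258, 0.966, -165.283], [0.0, 0.0, 0.0, 1.0]]}
```

View pics/scene0.png

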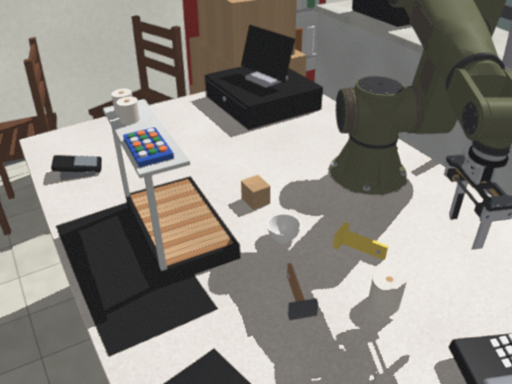

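View pics/top0.png

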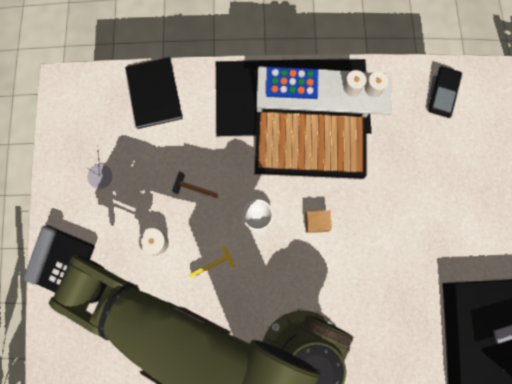

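View pics/wrist0.png

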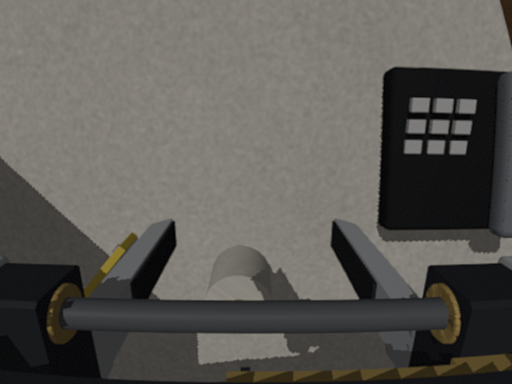

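The scene and top views show two T-shaped candidates. One has a dark foot and a brown plate (scene 298,295; top 195,187). The other is all yellow (scene 360,242; top 213,263). The dark steel foot with a wooden plate fits the divider, and yellow is the look-alike. I'll confirm this in an enlarged crop and measure.

```bash
cat > h.py <<'E'
import numpy as np,cv2
from cell import manip,optics,workorder
from scipy.spatial.transform import Rotation as Ro
def cam(n,st=None):
    c=optics.get_calibration(n);K=np.array(c["intrinsics"]);D=np.array(c["dist_coeffs"])
    if n=="wrist":
        st=st or manip.read_state()
        H=np.array(c["hand_eye"]);Rt=Ro.from_euler("xyz",st["eef_rot"]).as_matrix()
        Rw=Rt@H[:3,:3];tw=Rt@H[:3,3]+st["eef_pos"]   # cam->world
    else:
        R=np.array(c["R"]);Rw=R.T;tw=-R.T@np.array(c["t"])
    return K,D,Rw,tw
def ray(C,px):
    K,D,Rw,o=C;u=cv2.undistortPoints(np.array(px,float).reshape(-1,1,2),K,D).reshape(-1,2)
    d=np.c_[u,np.ones(len(u))]@Rw.T
    return o,d
def onz(C,px,z):
    o,d=ray(C,px);s=(z-o[2])/d[:,2];return o+d*s[:,None]
def proj(C,P):
    K,D,Rw,o=C;R=Rw.T
    return cv2.projectPoints(np.array(P,float).reshape(-1,3),cv2.Rodrigues(R)[0],-R@o,K,D)[0].reshape(-1,2)
def depthpts(C,d,px):
    K,D,Rw,o=C;px=np.array(px);u=cv2.undistortPoints(px.astype(float).reshape(-1,1,2),K,D).reshape(-1,2)
    z=d[px[:,1],px[:,0]];return o+(np.c_[u,np.ones(len(u))]*z[:,None])@Rw.T,z
def tri(Ca,pa,Cb,pb):
    o1,d1=ray(Ca,pa);o2,d2=ray(Cb,pb);out=[]
    for a,b in zip(d1,d2):
        s,_,_,_=np.linalg.lstsq(np.c_[a,-b],o2-o1,rcond=None);p=o1+a*s[0];q=o2+b*s[1]
        out.append(np.r_[(p+q)/2,np.linalg.norm(p-q)])
    return np.array(out)
E
python3 - <<'E'
import cv2,numpy as np
s=cv2.imread("pics/scene0.png");t=cv2.imread("pics/top0.png")
a=cv2.resize(s[220:330,260:400],(770,600),interpolation=cv2.INTER_CUBIC);cv2.imwrite("pics/c1.png",a)
b=cv2.resize(t[50:190,205:405],(800,560),interpolation=cv2.INTER_CUBIC);cv2.imwrite("pics/c2.png",b)
c=cv2.resize(t[150:290,130:330],(800,560),interpolation=cv2.INTER_CUBIC);cv2.imwrite("pics/c3.png",c)
d=cv2.resize(s[85:285,50:250],(600,600),interpolation=cv2.INTER_CUBIC);cv2.imwrite("pics/c4.png",d)
E
```

```text
(no output)
```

View pics/c1.png

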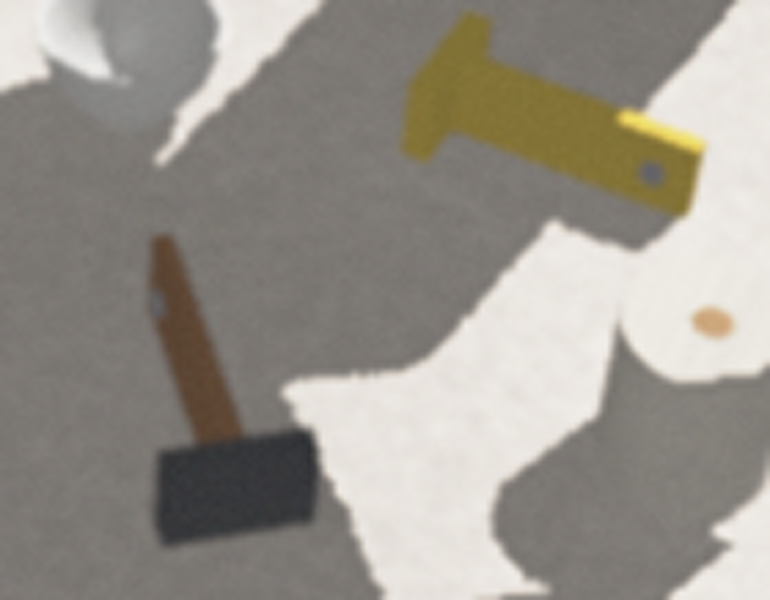

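View pics/c2.png

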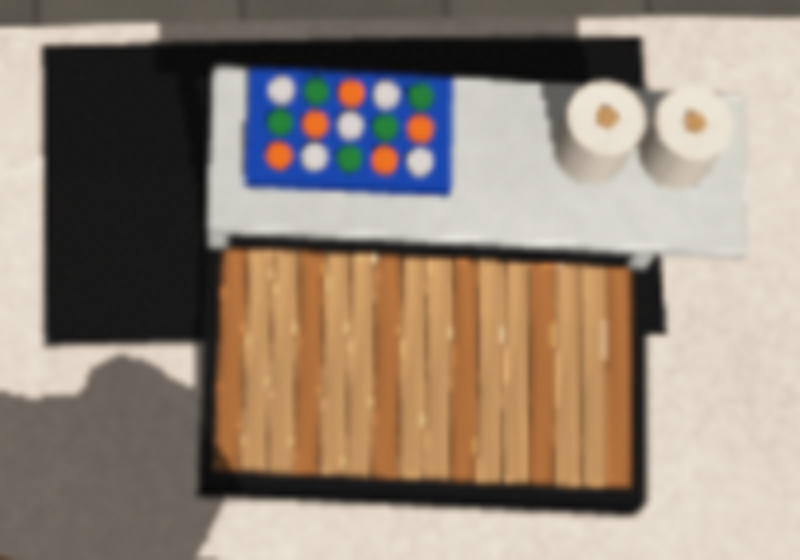

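View pics/c3.png

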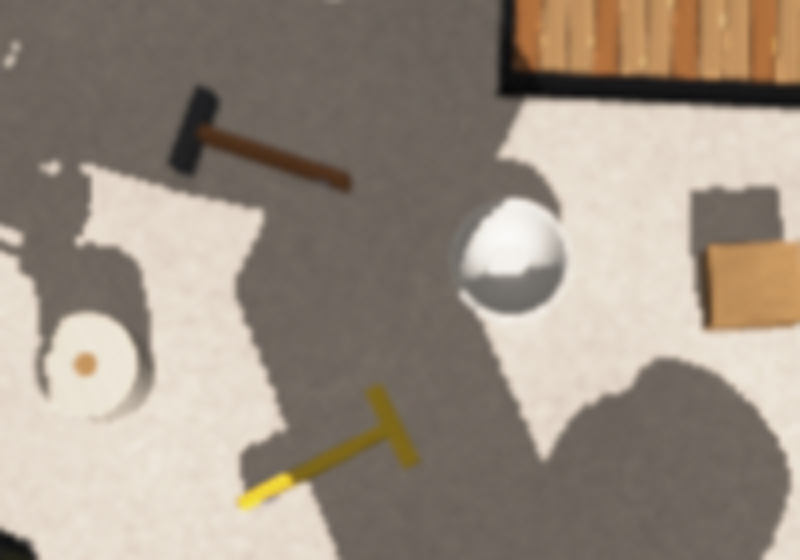

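View pics/c4.png

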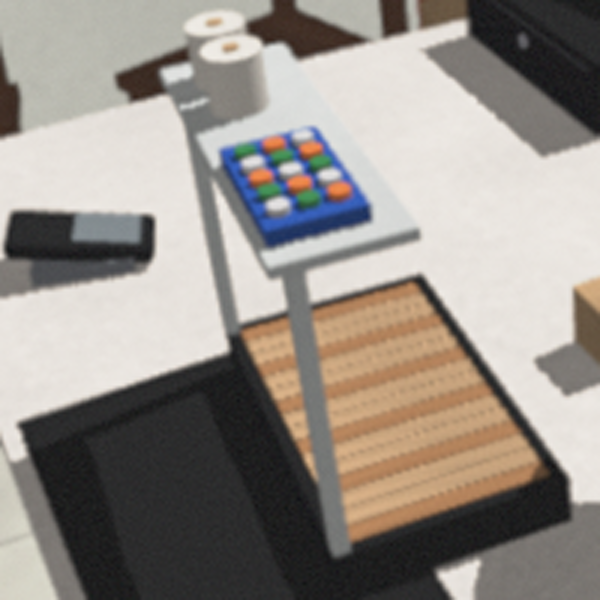

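The crop confirms it: the dark steel foot and brown plate with a button is the divider, and the yellow one is the look-alike. Now I'll measure.

```bash
python3 - <<'E'
from h import *
t=cv2.imread("pics/top0.png");s=cv2.imread("pics/scene0.png")
T=cam("top");S=cam("scene");dt=np.load("pics/top0.npy");ds=np.load("pics/scene0.npy")
def blob(img,roi,f):
    x0,y0,x1,y1=roi;h=cv2.cvtColor(img,cv2.COLOR_BGR2HSV).astype(int);m=np.zeros(img.shape[:2],np.uint8)
    m[y0:y1,x0:x1]=f(h[...,0],h[...,1],h[...,2])[y0:y1,x0:x1]
    n,l,st,c=cv2.connectedComponentsWithStats(m);k=1+np.argmax(st[1:,4]);return (l==k).astype(np.uint8)
def pts(m): y,x=np.nonzero(m);return np.c_[x,y]
wood=lambda h,s,v:(h<25)&(s>80)&(v>40)
dark=lambda h,s,v:(v<70)
for nm,img,C,d,rp,rf in (("top",t,T,dt,(160,160,230,210),(160,160,200,205)),("scene",s,S,ds,(270,250,330,330),(275,285,330,330))):
    mp=blob(img,rp,wood); mf=blob(img,rf,dark)
    for k,m in (("plate",mp),("foot",mf)):
        r=cv2.minAreaRect(pts(m).astype(np.float32));b=cv2.boxPoints(r)
        print(nm,k,m.sum(),np.round(r[0],1),np.round(r[1],1),"w@44",np.round(onz(C,b,44)[:,:2]).tolist())
        P,z=depthpts(C,d,pts(m));P=P[z>0];print("   depth z pct",np.percentile(P[:,2],[5,50,95]).round(1),P.mean(0).round(1))
# deck
mw=blob(t,(250,100,375,180),wood)
r=cv2.minAreaRect(pts(mw).astype(np.float32));b=cv2.boxPoints(r);print("deck",mw.sum(),b.round(1).tolist());print(onz(T,b,48).round(1).tolist())
P,z=depthpts(T,dt,pts(mw));P=P[z>0];print(np.percentile(P[:,2],[5,50,95]))
ms=blob(s,(120,170,245,280),wood)
r2=cv2.minAreaRect(pts(ms).astype(np.float32));
h=cv2.convexHull(pts(ms).astype(np.int32));a=cv2.approxPolyDP(h,4,True).reshape(-1,2);print("scene deck",a.tolist(),onz(S,a,48).round(1).tolist())
P,z=depthpts(S,ds,pts(ms));P=P[z>0];print(np.percentile(P[:,2],[5,50,95]))
E
```

```text
top plate 187 [198. 189.] [40.5  4.7] w@44 [[508.0, 362.0], [522.0, 357.0], [479.0, 241.0], [465.0, 246.0]]
   depth z pct [ 8.4 43.3 50.4] [495.7 303.7  36.9]
top foot 148 [178.1 182.4] [ 7.2 21.4] w@44 [[489.0, 383.0], [551.0, 361.0], [543.0, 340.0], [481.0, 363.0]]
   depth z pct [12.5 44.1 49.2] [516.5 362.9  38.9]
scene plate 243 [293.3 282.3] [38.   7.5] w@44 [[492.0, 247.0], [473.0, 249.0], [513.0, 357.0], [530.0, 355.0]]
   depth z pct [14.4 42.2 46. ] [499.7 303.9  36.6]
scene foot 450 [302.5 308.7] [16.6 28.8] w@44 [[548.0, 346.0], [489.0, 371.0], [513.0, 411.0], [570.0, 387.0]]
   depth z pct [ 6.3 31.4 46. ] [522.7 369.1  29.4]
deck 6087 [[256.6000061035156, 168.1999969482422], [259.20001220703125, 110.19999694824219], [365.5, 114.9000015258789], [362.8999938964844, 173.0]]
[[553.0, 122.4, 48.0], [738.5, 109.6, 48.0], [717.3, -223.7, 48.0], [531.2, -202.2, 48.0]]
[44.45011791 49.88212331 55.08284665]
scene deck [[232, 244], [167, 265], [154, 188], [188, 179]] [[560.5, 120.7, 48.0], [727.6, 105.8, 48.0], [637.6, -208.9, 48.0], [533.8, -199.1, 48.0]]
[46.41528066 49.10724354 51.87794381]
```

```bash
python3 - <<'E'
from h import *
s=cv2.imread("pics/scene0.png")
cv2.imwrite("pics/c5.png",cv2.resize(s[0:260,400:512],None,fx=2.3,fy=2.3,interpolation=cv2.INTER_CUBIC))
t=cv2.imread("pics/top0.png")
cv2.imwrite("pics/c6.png",cv2.resize(t[220:384,20:280],None,fx=3,fy=3,interpolation=cv2.INTER_CUBIC))
S=cam("scene");d=np.load("pics/scene0.npy")
y,x=np.mgrid[0:384,380:512];P,z=depthpts(S,d,np.c_[x.ravel(),y.ravel()])
st=manip.read_state();R=Ro.from_euler("xyz",[-3.1404,0,2.7408]).as_matrix()
q=(P-np.array([214.5,506.2,218.9]))@R
k=(z>0)&(np.hypot(q[:,0],q[:,1])<170)&(q[:,2]<20)
q=q[k]
for a in range(-420,20,20):
    w=q[(q[:,2]>=a)&(q[:,2]<a+20)]
    if len(w)>3: print(a,len(w),np.percentile(w[:,0],[2,98]).round(),np.percentile(w[:,1],[2,98]).round())
E
```

```text
-380 99 [-14.  39.] [-169. -153.]
-360 750 [-37.  51.] [-165.  -92.]
-340 858 [-47.  48.] [-160.  -74.]
-320 1027 [-52.  52.] [-154.  -28.]
-300 1398 [-58.  45.] [-147.   26.]
-280 1086 [-61.  46.] [-124.   36.]
-260 682 [-62.   9.] [-103.   38.]
-240 455 [-60.  20.] [-62.  33.]
-220 344 [-35.  21.] [-5. 35.]
-200 424 [-36.  29.] [-20.  36.]
-180 244 [-37.  16.] [-37.  38.]
-160 250 [-22.  22.] [-36.  18.]
-140 1103 [-34.  22.] [-83.  89.]
-120 595 [-35.  20.] [-79.  90.]
-100 472 [-35.  29.] [-75.  82.]
-80 67 [-11.   8.] [-57.  61.]
-60 178 [-11.   8.] [-58.  62.]
-40 173 [-11.   8.] [-56.  62.]
-20 164 [-11.   8.] [-57.  60.]
0 80 [-11.   8.] [-55.  60.]
```

View pics/c5.png

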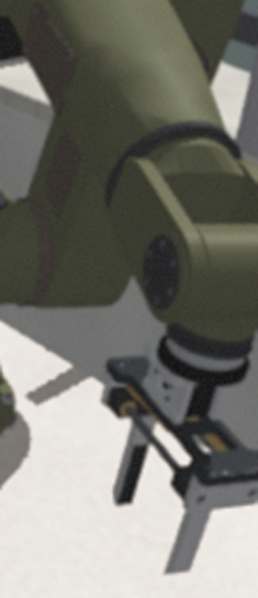

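View pics/c6.png

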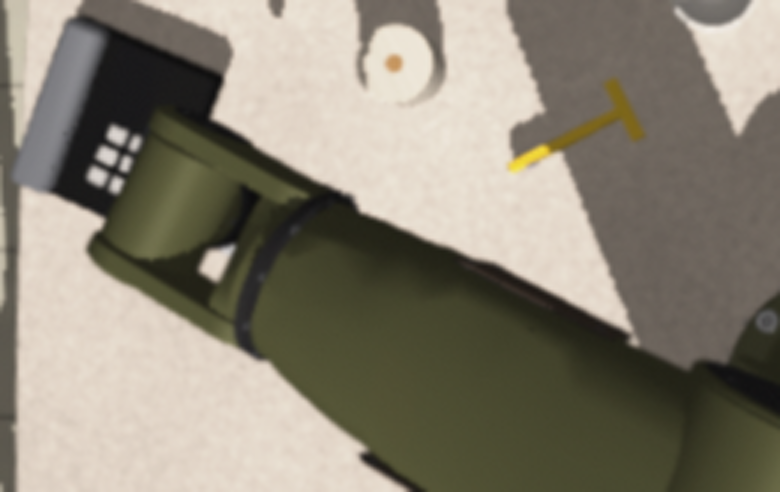

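Geometry: the divider's foot is at about (516,363) and its plate end at about (472,243). The deck front edge centre is at about (543,-40), with riser yaw about -0.07. Body depth above the TCP is about 62 mm, and the wrist above that reaches about 40 mm forward. So I plan to place the divider in front of the shelf edge on the bearer and push it back along the bearer with a finger. First I'll move to view the riser.

```bash
cat >> h.py <<'E'
def delta(cmd,tgt):
    """cmd,tgt: x y z yaw (world, tool down) -> tx ty tz twist"""
    c,s=np.cos(cmd[3]),np.sin(cmd[3]);dx,dy,dz=np.array(tgt[:3])-np.array(cmd[:3])
    return np.round([c*dx+s*dy, s*dx-c*dy, -dz, -(tgt[3]-cmd[3])],3)
def after(cmd,d):
    c,s=np.cos(cmd[3]),np.sin(cmd[3])
    return np.round([cmd[0]+c*d[0]+s*d[1],cmd[1]+s*d[0]-c*d[1],cmd[2]-d[2],cmd[3]-d[3]],3)
E
python3 -c "
from h import *
print(delta([214.582,506.403,219.446,2.7408],[470,-40,220,3.067]),after([214.582,506.403,219.446,2.7408],[-448,-404,0,-.326]))"
```

```text
[-4.48355e+02 -4.03451e+02 -5.54000e-01 -3.26000e-01] [469.459 -40.367 219.446   3.067]
```

Call:
{"api": "jog_arm", "payload": {"deltas": "-448 -404 0 -0.326 94; -448 -404 0 -0.326 94; -448 -404 0 -0.326 94; -448 -404 0 -0.326 94; -448 -404 0 -0.326 94; -448 -404 0 -0.326 94; -448 -404 0 -0.326 94; -448 -404 0 -0.326 94; -448 -404 0 -0.326 94; -448 -404 0 -0.326 94"}}

```text
clock: 1.4
eef_pos: [469.9, -42.8, 219.3]
eef_rot: [-3.142, -0.0, 3.065]
wrist_force: [0.4, 0.8, -1.3]
finger_gap: 93.9
```

```bash
python3 - <<'E'
from h import *
import pickle
st=manip.read_state();p,d=optics.camera("wrist");cv2.imwrite("pics/w1.png",p[:,:,::-1]);np.save("pics/w1.npy",d);pickle.dump(st,open("pics/w1.pkl","wb"));print(st["clock"],st["eef_pos"],st["eef_rot"],st["joints"],st["qd"].max())
t,d=optics.camera("top");cv2.imwrite("pics/t1.png",t[:,:,::-1]);np.save("pics/t1.npy",d)
E
```

```text
1.4 [469.93672597 -42.82947826 219.27728376] [-3.14153791e+00 -1.98680996e-04  3.06518122e+00] [-1.68487369e-01  1.25266068e-01  1.73315339e+00 -7.58971090e-05
  1.28336601e+00 -1.66285074e+00] 0.35985409121057704
```

View pics/w1.png

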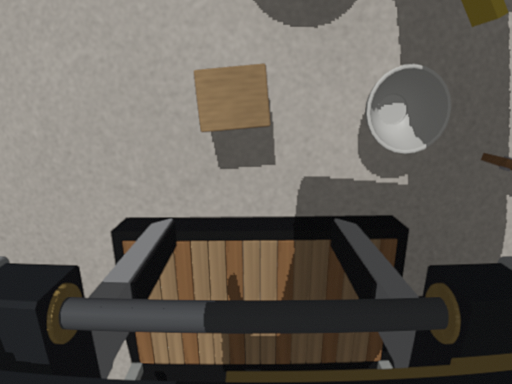

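View pics/t1.png

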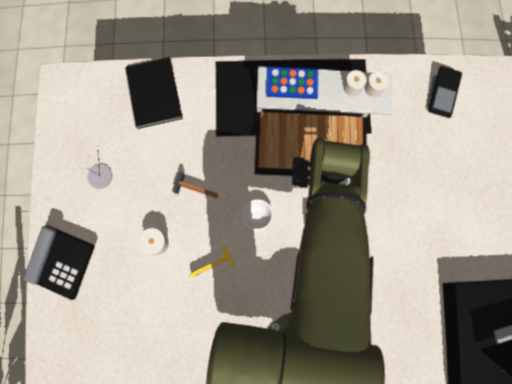

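```bash
python3 - <<'E'
from h import *
import pickle
st=pickle.load(open("pics/w1.pkl","rb"));W=cam("wrist",st)
p=cv2.imread("pics/w1.png");h=cv2.cvtColor(p,cv2.COLOR_BGR2HSV).astype(int)
m=(h[...,1]>70)&(h[...,2]>45)&(h[...,0]<25)
# front edge of wood: first wood row per column 185..330
P=[]
for c in range(190,330,3):
    r=np.nonzero(m[225:290,c])[0]
    if len(r): P.append((c,225+r[0]-.5))
X=onz(W,P,48);k=np.polyfit(X[:,1],X[:,0],1);res=X[:,0]-np.polyval(k,X[:,1]);k=np.polyfit(X[abs(res)<4,1],X[abs(res)<4,0],1)
print("front x=%.4f*y+%.1f"%tuple(k),abs(res).max())
# left/right edges
for rng,side in (((100,160),0),((350,415),1)):
    Q=[]
    for r in range(244,275 if side else 262,2):
        c=np.nonzero(m[r,rng[0]:rng[1]])[0]
        if len(c): Q.append((rng[0]+(c[-1]+.5 if side else c[0]-.5),r))
    Y=onz(W,Q,48);print(side,Y[:,:2].round(1).tolist()[::4])
# black top front outer edge & depth
d=np.load("pics/w1.npy");PP,z=depthpts(W,d,[(c,r) for c in range(190,330,10) for r in (250,260,270,280)]);print("deck z",np.median(PP[z>0,2]))
PP,z=depthpts(W,d,[(c,r) for c in range(190,330,10) for r in (232,)]);print("rim z",np.median(PP[z>0,2]))
# top view estimate at t0
E
```

```text
front x=0.0759*y+545.6 1.2089769913604869
0 [[536.5, -202.3], [546.7, -203.1]]
1 [[561.3, 116.2], [571.5, 115.5], [581.8, 114.9]]
deck z 47.58274856624459
rim z 48.28721375424544
```

```bash
cat > riser.py <<'E'
from h import *
def run(p,st):
    W=cam("wrist",st);h=cv2.cvtColor(p,cv2.COLOR_BGR2HSV).astype(int)
    m=(h[...,1]>70)&(h[...,2]>45)&(h[...,0]<25)
    P=[]
    for c in range(190,330,3):
        r=np.nonzero(m[225:290,c])[0]
        if len(r): P.append((c,225+r[0]-.5))
    X=onz(W,P,48);k=np.polyfit(X[:,1],X[:,0],1);res=X[:,0]-np.polyval(k,X[:,1]);g=abs(res)<4;k=np.polyfit(X[g,1],X[g,0],1)
    E=[]
    for rng,side in (((100,160),0),((350,415),1)):
        Q=[]
        for r in range(244,262,2):
            c=np.nonzero(m[r,rng[0]:rng[1]])[0]
            if len(c): Q.append((rng[0]+(c[-1]+.5 if side else c[0]-.5),r))
        Y=onz(W,Q,48);th=np.arctan(k[0]);n=np.array([np.sin(th),np.cos(th)]);E.append(np.median(Y[:,:2]@n))
    th=np.arctan(k[0]);ey=np.array([np.sin(th),np.cos(th)]);ex=np.array([np.cos(th),-np.sin(th)])
    yc=(E[0]+E[1])/2;xf=np.array([k[1],0])@ex
    o=ey*yc+ex*(xf+112);print("slope",k[0],"width",E[1]-E[0],"origin",o)
E
python3 - <<'E'
from riser import *
for i in range(3):
    st=manip.read_state();p,d=optics.camera("wrist");print(st["clock"],st["eef_pos"],st["eef_rot"],abs(st["qd"]).max());run(p[:,:,::-1].copy(),st)
print(manip.read_state()["wrist_force"],manip.read_state()["moment"])
E
```

```text
1.5 [470.22056845 -43.35380865 218.93465833] [-3.14129731e+00 -6.68553584e-04  3.06314692e+00] 0.07054714036525196
slope 0.07738361506530321 width 318.64217454073696 origin [654.18913076 -51.27919413]
1.55 [469.55680797 -41.64350343 218.92909306] [ 3.14146256e+00 -1.07895466e-03  3.06399386e+00] 0.050965189640708605
slope 0.07703669270159004 width 318.918688189764 origin [654.28240784 -51.21642336]
1.6 [469.20868803 -40.5585785  219.04794486] [ 3.14137616e+00 -9.82264659e-04  3.06543584e+00] 0.032126541879679206
slope 0.07671221886621675 width 319.03088644361725 origin [654.1288753  -51.17600172]
[-1.11878437 -0.39680373  0.2502135 ] [-0.01107687  0.01682847 -0.01777938]
```

```bash
cat >> h.py <<'E'
RO=np.array([654.,-50.5]);RY=-0.0765
def rw(x,y):
    c,s=np.cos(RY),np.sin(RY);return RO+np.array([c*x-s*y,s*x+c*y])
def wr(x,y):
    c,s=np.cos(RY),np.sin(RY);d=np.array([x,y])-RO;return np.array([c*d[0]+s*d[1],-s*d[0]+c*d[1]])
def go(cmd,x,y,z,yaw): w=rw(x,y);return delta(cmd,[w[0],w[1],z,yaw])
E
python3 -c "
from h import *
c=[469.459,-40.367,219.446,3.067]
print(go(c,-80,-40,70,np.pi+RY))"
```

```text
[-1.04707e+02 -3.62000e+01  1.49446e+02  2.00000e-03]
```

Call:
{"api": "jog_arm", "payload": {"deltas": "-105 -36 60 0 87.5; -105 -36 100 0 87.5; -105 -36 140 0 87.5; -105 -36 149 0 87.5; -105 -36 149 0 87.5; -105 -36 154 0 87.5; -105 -36 156 0 87.5; -105 -36 158 0 87.5; -105 -36 158 0 87.5; -105 -36 158 0 87.5", "squeeze": 10}}

```text
clock: 2.9
eef_pos: [571.5, -84.1, 61.6]
eef_rot: [3.142, 0.0, 3.067]
wrist_force: [-0.6, 1.1, 0.4]
finger_gap: 87.5
```

```bash
python3 - <<'E'
from h import *
st=manip.read_state();print(st["eef_pos"],st["wrist_force"],st["moment"],st["finger_gap"]);print(after([469.459,-40.367,219.446,3.067],[-105,-36,158,0]),wr(*st["eef_pos"][:2]))
E
```

```text
[571.5321046  -84.10703349  61.63161323] [-0.60671016  1.06247384  0.40709035] [ 0.14874688 -0.07483421 -0.0197219 ] 87.51361751820764
[571.484 -84.092  61.446   3.067] [-79.65827053 -39.81138542]
```

Call:
{"api": "jog_arm", "payload": {"deltas": "0 0 1 0 87.5; 0 0 2 0 87.5; 0 0 3 0 87.5; 0 0 3 0 87.5; 0 0 3 0 87.5; 0 0 3 0 87.5; 0 0 3 0 87.5; 0 0 3 0 87.5; 0 0 3 0 87.5; 0 0 3 0 87.5"}}

```text
clock: 4.15
eef_pos: [571.5, -84.1, 58.5]
eef_rot: [-3.142, 0.0, 3.067]
wrist_force: [2.1, 0.3, 1.7]
finger_gap: 87.8
```

```bash
python3 - <<'E'
from h import *
st=manip.read_state();print(st["eef_pos"],st["wrist_force"],st["moment"],st["finger_gap"])
E
```

```text
[571.52396428 -84.10982286  58.47260676] [2.06602842 0.31088077 1.72937128] [ 0.12563974 -0.31511763 -0.03951598] 87.76358337228943
```

Call:
{"api": "jog_arm", "payload": {"deltas": "0 0 -10 0 87.5; 0 30 -10 0 87.5; 0 60 -10 0 87.5; 0 60 -10 0 87.5; 0 60 -5 0 87.5; 0 60 -3 0 87.5; 0 60 -2 0 87.5; 0 60 -1.5 0 87.5; 0 60 -1.5 0 87.5; 0 60 -1.5 0 87.5"}}

```text
clock: 5.4
eef_pos: [576.0, -25.1, 61.5]
eef_rot: [-3.141, 0.0, 3.066]
wrist_force: [-8.2, 1.5, 20.7]
finger_gap: 87.6
```

```bash
python3 - <<'E'
from h import *
st=manip.read_state();print(st["eef_pos"],st["wrist_force"],st["moment"],st["finger_gap"])
E
```

```text
[576.03255948 -25.12519369  61.54757795] [-8.22982065  1.47831506 20.72833703] [-0.39930807  1.86625781 -0.41017858] 87.59033447456095
```

Pressing stopped at slat −30/+70 (20 N at 2 mm), and the moment sign says −30. Slats −90 and +10 are soft. Next I'll check −10 and −70.

Call:
{"api": "jog_arm", "payload": {"deltas": "0 0 -10 0 87.5; 0 20 -10 0 87.5; 0 20 -10 0 87.5; 0 20 -6 0 87.5; 0 20 -3 0 87.5; 0 20 -1 0 87.5; 0 20 0 0 87.5; 0 20 0.3 0 87.5; 0 20 0.3 0 87.5; 0 20 0.3 0 87.5"}}

```text
clock: 6.65
eef_pos: [577.5, -4.4, 59.8]
eef_rot: [-3.142, 0.0, 3.067]
wrist_force: [-0.6, -0.2, 1.8]
finger_gap: 87.5
```

```bash
python3 - <<'E'
from h import *
st=manip.read_state();print(st["eef_pos"],st["wrist_force"],st["moment"],st["finger_gap"])
E
```

```text
[577.49450605  -4.41694776  59.75981288] [-0.59340076 -0.23684739  1.83745601] [-0.12367929  0.12726408 -0.01578617] 87.51530109779786
```

Call:
{"api": "jog_arm", "payload": {"deltas": "0 0 -10 0 87.5; 0 -60 -10 0 87.5; 0 -120 -10 0 87.5; 0 -120 -10 0 87.5; 0 -120 -6 0 87.5; 0 -120 -3 0 87.5; 0 -120 -1 0 87.5; 0 -120 0 0 87.5; 0 -120 0 0 87.5; 0 -120 0 0 87.5"}}

```text
clock: 7.9
eef_pos: [568.9, -122.8, 61.5]
eef_rot: [3.141, 0.001, 3.069]
wrist_force: [-10.0, 2.7, 22.9]
finger_gap: 87.7
```

```bash
python3 - <<'E'
from h import *
st=manip.read_state();print(st["eef_pos"],st["wrist_force"],st["moment"],st["finger_gap"])
E
```

```text
[ 568.90242905 -122.83735192   61.54428372] [-9.95904289  2.68264471 22.90057417] [1.46702853 1.8578252  0.51878585] 87.68530646535741
```

Call:
{"api": "jog_arm", "payload": {"deltas": "0 0 -10 0 87.5; 0 30 -10 0 87.5; 0 60 -10 0 87.5; 0 60 -10 0 87.5; 0 60 -6 0 87.5; 0 60 -3 0 87.5; 0 60 -1 0 87.5; 0 60 0 0 87.5; 0 60 0 0 87.5; 0 60 0 0 87.5"}}

```text
clock: 9.15
eef_pos: [573.1, -64.9, 61.5]
eef_rot: [-3.141, 0.001, 3.066]
wrist_force: [-10.2, 1.6, 23.2]
finger_gap: 87.5
```

```bash
python3 - <<'E'
from h import *
st=manip.read_state();print(st["eef_pos"],st["wrist_force"],st["moment"],st["finger_gap"])
E
```

```text
[573.12815088 -64.85365463  61.52693167] [-10.24318147   1.64523763  23.20054876] [-0.44231177  2.20731619 -0.54012061] 87.53040755830823
```

Bearer: slats −70, −50 and −30 are solid, while −90, −10 and +10 are soft. So I'll stand the divider at y = −50. Now to the divider for a wrist view.

```bash
python3 -c "
from h import *
c=after([571.484,-84.092,59.646,3.067],[0,20,0,0]);print(c)
print(delta(c,[468,234,219,1.214]), after(c,[120,290,-160,1.853]))"
```

```text
[572.974 -64.148  59.646   3.067]
[ 126.901  289.496 -159.354    1.853] [474.92  233.988 219.646   1.214]
```

Call:
{"api": "jog_arm", "payload": {"deltas": "20 0 -60 0 94; 50 30 -120 0.186 94; 80 70 -160 0.372 94; 127 110 -160 0.558 94; 127 150 -160 0.744 94; 127 200 -160 0.93 94; 127 250 -160 1.116 94; 127 290 -160 1.302 94; 127 290 -160 1.488 94; 127 290 -160 1.674 94"}}

```text
clock: 10.4
eef_pos: [468.1, 234.6, 219.2]
eef_rot: [-3.141, 0.0, 1.411]
wrist_force: [0.1, -0.0, -0.7]
finger_gap: 94.0
```

Call:
{"api": "jog_arm", "payload": {"deltas": "0 0 0 0.179 94; 0 0 0 0.179 94; 0 0 0 0.179 94; 0 0 0 0.179 94; 0 0 0 0.179 94; 0 0 0 0.179 94; 0 0 0 0.179 94; 0 0 0 0.179 94; 0 0 0 0.179 94; 0 0 0 0.179 94"}}

```text
clock: 11.65
eef_pos: [468.0, 234.5, 219.6]
eef_rot: [-3.142, -0.0, 1.238]
wrist_force: [-0.0, 0.3, -1.0]
finger_gap: 94.0
```

```bash
python3 - <<'E'
from h import *
import pickle
st=manip.read_state();p,d=optics.camera("wrist");cv2.imwrite("pics/w2.png",p[:,:,::-1]);np.save("pics/w2.npy",d);pickle.dump(st,open("pics/w2.pkl","wb"));print(st["clock"],st["eef_pos"],st["eef_rot"],abs(st["qd"]).max(),st["wrist_force"])
E
```

```text
11.65 [467.98550297 234.53531344 219.64356195] [-3.14158300e+00 -1.32529974e-05  1.23770775e+00] 0.0015064452282526947 [-0.03112149  0.31780203 -0.97743277]
```

View pics/w2.png

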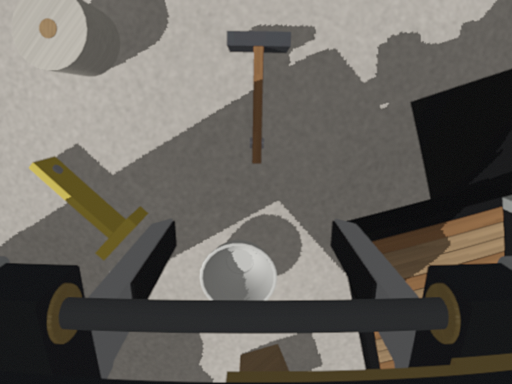

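Wrist view: the divider has its foot at (259,41), plate end at (257,163) and button bumps at about (257,143). The bowl is at (238,275), clear below it. Now I'll localise it and check the height against the top view.

```bash
python3 - <<'E'
from h import *
import pickle
st=pickle.load(open("pics/w2.pkl","rb"));W=cam("wrist",st);T=cam("top")
p=cv2.imread("pics/w2.png");h=cv2.cvtColor(p,cv2.COLOR_BGR2HSV).astype(int)
m=np.zeros((384,512),np.uint8);m[48:172,240:275]=((h[...,1]>60)&(h[...,0]<25)&(h[...,2]>25))[48:172,240:275]
n,l,s,c=cv2.connectedComponentsWithStats(m);k=1+np.argmax(s[1:,4]);m=(l==k);print(s[k])
y,x=np.nonzero(m);r=cv2.minAreaRect(np.c_[x,y].astype(np.float32));print(r,cv2.boxPoints(r).round(1).tolist())
# centre line
C=[(np.mean(np.nonzero(m[j])[0]),j) for j in range(60,135,3)]
X=onz(W,C,44);v=np.polyfit(X[:,1],X[:,0],1);print("line dx/dy",v[0],"yaw of tool y perp")
end=(np.polyval(np.polyfit([a[1] for a in C],[a[0] for a in C],1),163.5),163.5)
E=onz(W,[end],44)[0];print("end@44",E)
mf=(h[...,2]<75)&(h[...,1]<90)&(np.mgrid[0:384,0:512][0]<56)&(abs(np.mgrid[0:384,0:512][1]-259)<36)
P,z=depthpts(W,np.load("pics/w2.npy"),np.c_[x,y]);print("depth z",np.percentile(P[z>0,2],[5,50,95]))
# top view end point on t1 for triangulation
t=cv2.imread("pics/t1.png");ht=cv2.cvtColor(t,cv2.COLOR_BGR2HSV).astype(int);mt=np.zeros((384,512),bool);mt[165:205,170:225]=((ht[...,1]>90)&(ht[...,0]<25))[165:205,170:225]
yt,xt=np.nonzero(mt);b=cv2.boxPoints(cv2.minAreaRect(np.c_[xt,yt].astype(np.float32)));o=b[np.argsort(b[:,0])];et=o[2:].mean(0);print("top end",et)
print("tri",tri(W,[end],T,[et]))
cv2.imwrite("pics/c7.png",cv2.resize(p[20:180,200:320],None,fx=3.7,fy=3.7,interpolation=cv2.INTER_CUBIC))
# bowl
print("bowl rim ctr@50",onz(W,[(238,272)],50))
E
```

```text
[ 252   48   13  116 1075]
((257.9115295410156, 105.4938735961914), (11.020235061645508, 115.10833740234375), 0.5968095064163208) [[251.8000030517578, 163.0], [253.0, 47.900001525878906], [264.0, 48.0], [262.79998779296875, 163.10000610351562]]
line dx/dy 0.37147448105281644 yaw of tool y perp
end@44 [473.3761309  245.00284221  44.        ]
depth z [42.55388541 43.95869889 45.37043212]
top end [217.04822 194.8594 ]
tri [[473.89614188 244.33647859  43.2092353    1.53716602]]
bowl rim ctr@50 [[412.10783371 131.33614737  50.        ]]
```

View pics/c7.png

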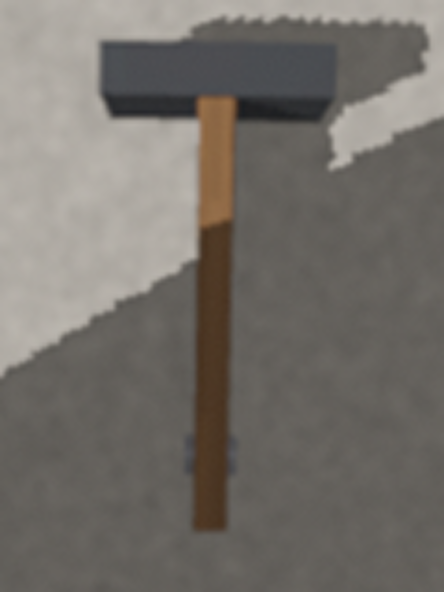

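```bash
python3 - <<'E'
from h import *
import pickle
st=pickle.load(open("pics/w2.pkl","rb"));W=cam("wrist",st)
print("yellow",onz(W,[(40,165),(58,168),(105,250),(140,215)],30).round())
print(delta([467.99,234.54,219.64,1.2377],[480.5,263.5,18,1.2151]))
E
```

```text
yellow [[234. 325.  30.]
 [253. 314.  30.]
 [261. 202.  30.]
 [323. 229.  30.]]
[3.1459e+01 2.3530e+00 2.0164e+02 2.3000e-02]
```

Call:
{"api": "jog_arm", "payload": {"deltas": "31.5 2.4 60 0.023 60; 31.5 2.4 110 0.023 60; 31.5 2.4 150 0.023 60; 31.5 2.4 170 0.023 60; 31.5 2.4 185 0.023 60; 31.5 2.4 195 0.023 60; 31.5 2.4 200 0.023 60; 31.5 2.4 201.5 0.023 60; 31.5 2.4 201.5 0.023 60; 31.5 2.4 201.5 0.023 60"}}

```text
clock: 12.95
eef_pos: [480.8, 263.6, 18.5]
eef_rot: [3.141, -0.0, 1.215]
wrist_force: [0.2, -0.3, 0.6]
finger_gap: 59.8
```

```bash
python3 - <<'E'
from h import *
st=manip.read_state();p,d=optics.camera("scene");cv2.imwrite("pics/s3.png",cv2.resize(p[200:350,220:420,::-1],(800,600)));print(st["eef_pos"],st["eef_rot"],st["wrist_force"],st["moment"],st["finger_gap"])
E
```

```text
[480.75622981 263.57269687  18.54512499] [ 3.14111384e+00 -4.85613956e-04  1.21459900e+00] [ 0.20691055 -0.34057097  0.58719235] [-0.1265959   0.1010557  -0.02952957] 59.75200272863138
```

View pics/s3.png

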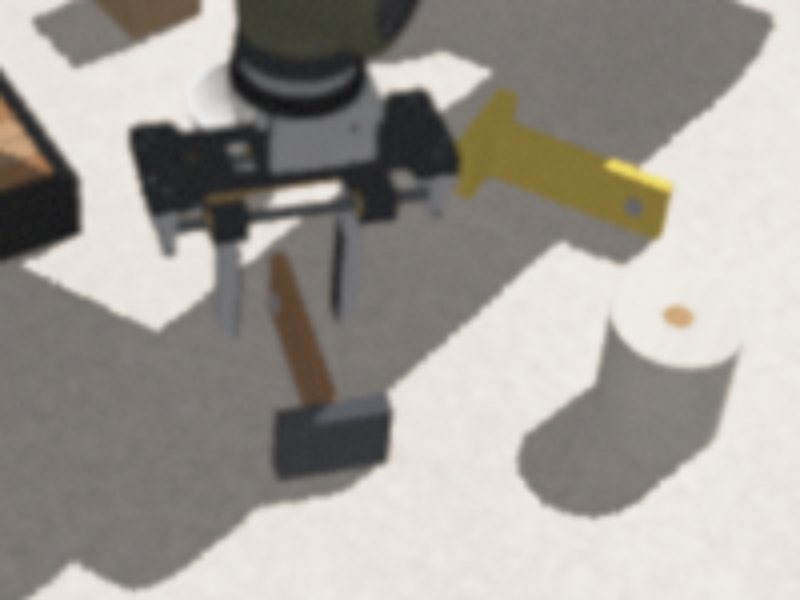

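The fingers straddle the plate at the button. I'll close lightly.

Call:
{"api": "jog_arm", "payload": {"deltas": "0 0 0 0 10; 0 0 0 0 10; 0 0 0 0 10; 0 0 0 0 10; 0 0 0 0 10; 0 0 0 0 10; 0 0 0 0 10; 0 0 0 0 10; 0 0 -2 0 10; 0 0 -4 0 10", "squeeze": 6.5}}

```text
clock: 14.25
eef_pos: [480.6, 263.6, 22.3]
eef_rot: [3.142, -0.0, 1.215]
wrist_force: [-0.6, 2.9, -2.2]
finger_gap: 15.7
```

Call:
{"api": "jog_arm", "payload": {"deltas": "0 0 -8 0 10; 0 0 -16 0 10; 0 0 -24 0 10; 0 0 -33 0 10; 0 0 -42 0 10; 0 0 -52 0 10; 0 0 -62 0 10; 0 0 -72 0 10; 0 0 -82 0 10; 0 0 -92 0 10"}}

```text
clock: 15.5
eef_pos: [480.4, 263.4, 114.7]
eef_rot: [-3.141, 0.0, 1.215]
wrist_force: [1.4, 0.5, -4.2]
finger_gap: 15.7
```

Call:
{"api": "jog_arm", "payload": {"deltas": "0 0 -10 0 10; 0 0 -22 0 10; 0 0 -34 0 10; 0 0 -46 0 10; 0 0 -58 0 10; 0 0 -70 0 10; 0 0 -80 0 10; 0 0 -84 0 10; 0 0 -84 0 10; 0 0 -84 0 10"}}

```text
clock: 16.75
eef_pos: [480.4, 263.4, 197.7]
eef_rot: [-3.141, 0.001, 1.215]
wrist_force: [1.3, -0.2, -4.3]
finger_gap: 15.8
```

```bash
python3 - <<'E'
from h import *
st=manip.read_state();p,d=optics.camera("scene");cv2.imwrite("pics/s4.png",cv2.resize(p[150:350,200:440,::-1],(720,600)));print(st["eef_pos"],st["eef_rot"],st["wrist_force"],st["moment"],st["finger_gap"])
E
```

```text
[480.41841286 263.38783612 197.6919561 ] [-3.14106706e+00  5.89943565e-04  1.21460314e+00] [ 1.26854797 -0.24415195 -4.31107302] [-0.06696039  0.08528667 -0.01144064] 15.77529626378563
```

View pics/s4.png

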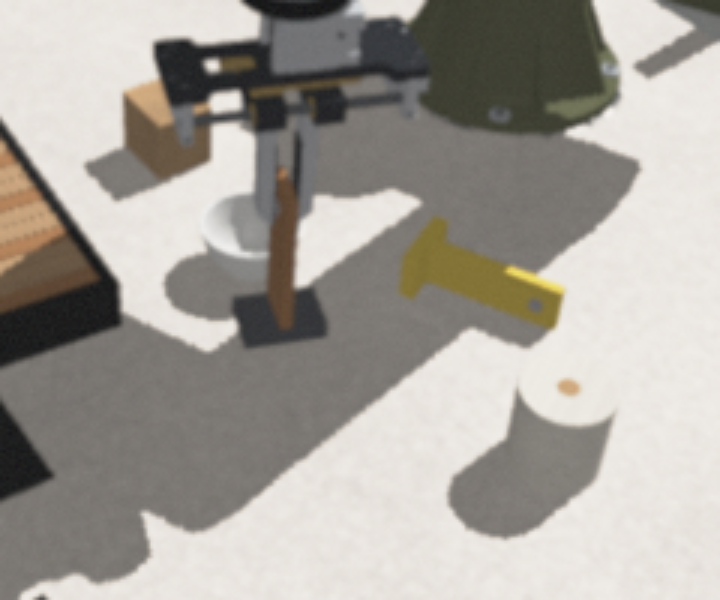

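It has swung down, with the foot at about (280,315) in the crop. I'll check the residual tilt by projecting the upright axis.

```bash
cat > tilt.py <<'E'
from h import *
def tilt(tag):
    st=manip.read_state();g=st["eef_pos"];yaw=st["eef_rot"][2];tx=np.array([np.cos(yaw),np.sin(yaw),0])
    p,d=optics.camera("scene");C=cam("scene");b=g+[0,0,5]
    for a in (-10,-5,0,5,10):
        r=np.deg2rad(a);ax=tx*np.sin(r)+np.array([0,0,-1])*np.cos(r)
        print(a,proj(C,[b-20*ax,b,b+100*ax]).round(1).tolist())
    # depth points of foot: dark pixels near expected
    f=proj(C,[b-[0,0,107]])[0].astype(int);y,x=np.mgrid[f[1]-25:f[1]+25,f[0]-30:f[0]+30];P,z=depthpts(C,d,np.c_[x.ravel(),y.ravel()])
    k=(z>0)&(abs(P[:,2]-(b[2]-107))<25)&(np.hypot(*(P-b)[:,:2].T)<75);Q=P[k]-b
    px=np.c_[x.ravel(),y.ravel()][k]
    # plate pixels: brown
    h=cv2.cvtColor(p,cv2.COLOR_RGB2HSV).astype(int)
    y,x=np.mgrid[f[1]-60:f[1]+5,f[0]-20:f[0]+20];x=x.ravel();y=y.ravel();w=(h[y,x,1]>80)&(h[y,x,0]<25);P,z=depthpts(C,d,np.c_[x[w],y[w]]);k2=(z>0)&(np.hypot(*(P-b)[:,:2].T)<60);P=P[k2]-b
    u=P@tx;v=P[:,2];print("plate pts",len(u))
    # edges of plate along tool x at bands
    for lo in range(-95,15,15):
        s=(v>=lo)&(v<lo+15)
        if s.sum()>4: print(lo,s.sum(),np.percentile(u[s],[5,50,95]).round(1))
    cv2.imwrite(f"pics/{tag}.png",cv2.resize(p[max(0,f[1]-90):f[1]+30,f[0]-70:f[0]+70,::-1],None,fx=5,fy=5,interpolation=cv2.INTER_CUBIC))
E
python3 -c "
from tilt import *
tilt('s5')"
```

```text
-10 [[294.8, 208.6], [294.0, 214.9], [290.5, 243.9]]
-5 [[294.6, 208.0], [294.0, 214.9], [291.4, 246.7]]
0 [[294.4, 207.5], [294.0, 214.9], [292.3, 249.4]]
5 [[294.2, 207.0], [294.0, 214.9], [293.3, 251.8]]
10 [[294.0, 206.6], [294.0, 214.9], [294.2, 254.0]]
plate pts 319
-95 41 [-8.2 21.1 27.9]
-80 42 [-9.5 20.3 28. ]
-65 38 [-9.9 16.5 27. ]
-50 34 [-6.9 13.8 26.4]
-35 37 [ 2.  23.2 27. ]
-20 26 [11.2 24.2 27.2]
-5 35 [ 6.1 23.  26.3]
10 51 [-10.6   9.7  25.3]
```

View pics/s5.png

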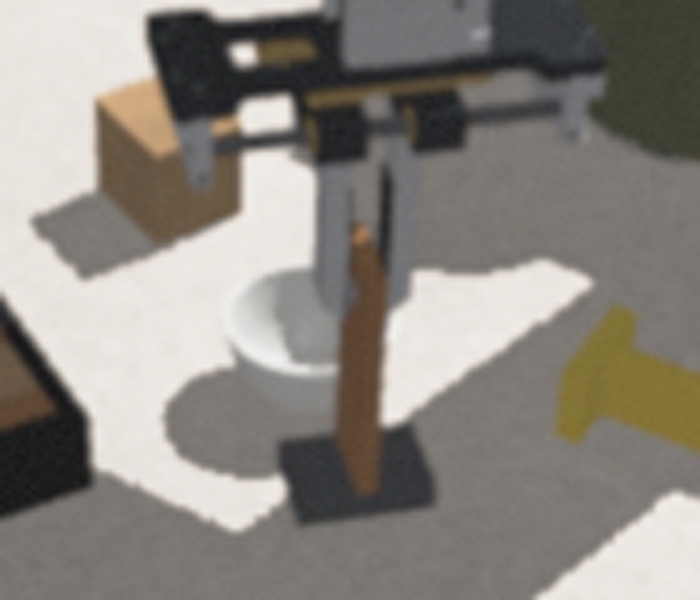

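```bash
python3 -c "
from h import *
c=[480.42,263.39,197.7,1.2146];d=go(c,-135,-50,198,np.pi+RY);print(d)
c2=after(c,d);print(c2, wr(*after(c,d/2)[:2]), go(c2,-72,-50,175,np.pi+RY))"
```

```text
[-3.18983e+02  1.56191e+02 -3.00000e-01 -1.85000e+00]
[515.574 -90.036 198.      3.065] [-166.03054617  124.85320611] [-6.3e+01  5.0e-03  2.3e+01 -0.0e+00]
```

Call:
{"api": "jog_arm", "payload": {"deltas": "-5 2 0 -0.02 10; -16 8 0 -0.09 10; -32 16 0 -0.18 10; -48 24 0 -0.27 10; -64 31 0 -0.37 10; -80 39 0 -0.46 10; -96 47 0 -0.55 10; -112 55 0 -0.65 10; -128 63 0 -0.74 10; -144 71 0 -0.83 10", "squeeze": 18}}

```text
clock: 18.1
eef_pos: [496.8, 102.9, 198.1]
eef_rot: [3.142, 0.0, 2.048]
wrist_force: [-1.5, 0.2, -3.4]
finger_gap: 15.6
```

```bash
python3 -c "
from h import *
s=manip.read_state();print(s['eef_pos'],s['eef_rot'],s['wrist_force'],s['finger_gap'])
c=after([480.42,263.39,197.7,1.2146],[-144,71,0,-.83]);print(c,go(c,-135,-50,198,np.pi+RY))"
```

```text
[496.84492982 102.915197   198.13166642] [3.14158211e+00 6.13510390e-05 2.04839118e+00] [-1.52598382  0.22912304 -3.4233311 ] 15.617414012010363
[496.749 103.67  197.7     2.045] [-180.928  -71.705   -0.3     -1.02 ]
```

Call:
{"api": "jog_arm", "payload": {"deltas": "-20 -8 0 -0.11 10; -40 -16 0 -0.22 10; -60 -24 0 -0.33 10; -80 -32 0 -0.45 10; -100 -40 0 -0.57 10; -120 -48 0 -0.69 10; -140 -56 0 -0.8 10; -158 -63 0 -0.9 10; -172 -68 0 -0.98 10; -181 -72 0 -1.02 10"}}

```text
clock: 19.35
eef_pos: [515.3, -91.1, 198.1]
eef_rot: [-3.142, -0.0, 3.067]
wrist_force: [0.5, -0.3, -4.0]
finger_gap: 16.0
```

Call:
{"api": "jog_arm", "payload": {"deltas": "0 0 0 0 10; -4 0 2 0 10; -10 0 4 0 10; -18 0 7 0 10; -28 0 11 0 10; -38 0 15 0 10; -48 0 18 0 10; -56 0 21 0 10; -61 0 23 0 10; -63 0 24 0 10"}}

```text
clock: 20.6
eef_pos: [578.4, -95.0, 174.0]
eef_rot: [-3.142, -0.0, 3.065]
wrist_force: [0.9, 0.5, -4.0]
finger_gap: 15.8
```

```bash
python3 -c "
from h import *
s=manip.read_state();print(s['eef_pos'],s['eef_rot'],s['wrist_force'],s['finger_gap'],wr(*s['eef_pos'][:2]))
p,d=optics.camera('scene');cv2.imwrite('pics/s6.png',cv2.resize(p[100:300,60:340,::-1],(784,560)))
p,d=optics.camera('top');cv2.imwrite('pics/t6.png',cv2.resize(p[50:200,205:405,::-1],(800,600)))
"
```

```text
[578.42005251 -94.99692822 173.97038335] [-3.14157576e+00 -1.70805178e-04  3.06466290e+00] [ 0.90524594  0.50572421 -4.01660639] 15.816434351762037 [-71.95820316 -50.14301628]
```

View pics/s6.png

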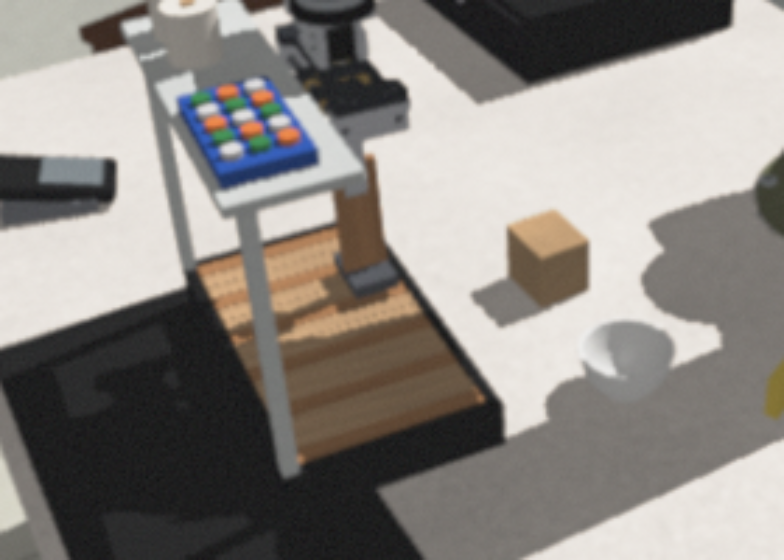

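View pics/t6.png

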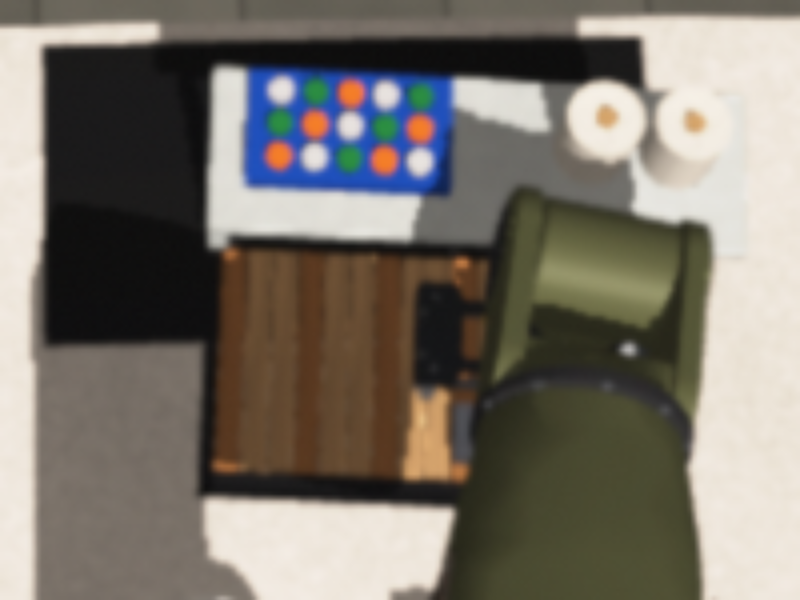

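Call:
{"api": "jog_arm", "payload": {"deltas": "0 0 4 0 10; 0 0 8 0 10; 0 0 11 0 10; 0 0 12 0 10; 0 0 13 0 10; 0 0 14 0 10; 0 0 14.5 0 10; 0 0 15 0 10; 0 0 15 0 10; 0 0 15 0 10", "squeeze": 7}}

```text
clock: 21.95
eef_pos: [579.0, -95.1, 161.0]
eef_rot: [-3.141, 0.003, 3.065]
wrist_force: [-0.7, 0.9, 11.0]
finger_gap: 15.6
```

```bash
python3 -c "
from h import *
s=manip.read_state();print(s['eef_pos'],s['eef_rot'],s['wrist_force'],s['finger_gap'],wr(*s['eef_pos'][:2]))
p,d=optics.camera('scene');cv2.imwrite('pics/s7.png',cv2.resize(p[140:230,120:240,::-1],(800,600),interpolation=cv2.INTER_CUBIC))
"
```

```text
[578.99599365 -95.07379864 160.99735888] [-3.14116623  0.00326327  3.06469393] [-0.69772092  0.86329606 10.96300811] 15.570001047454983 [-71.37807163 -50.17564534]
```

View pics/s7.png

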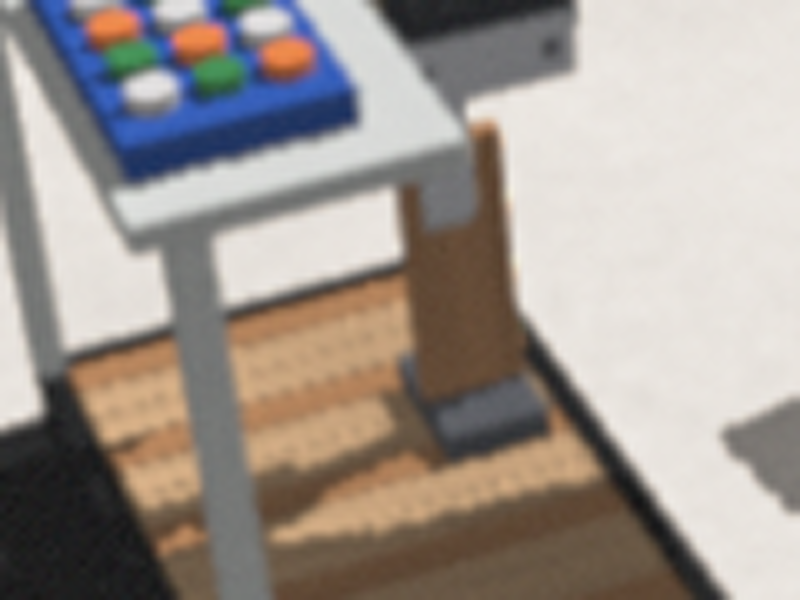

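Call:
{"api": "jog_arm", "payload": {"deltas": "0 0 -1 0 10; 0 0 -1.5 0 10; 0 0 -1.5 0 16; 0 0 -1.5 0 24; 0 0 -1.5 0 40; 0 0 -1.5 0 40; 0 0 -1.5 0 40; 0 0 -1.5 0 40; 0 0 -1.5 0 40; 0 0 -1.5 0 40", "squeeze": 4}}

```text
clock: 23.25
eef_pos: [578.2, -95.0, 160.6]
eef_rot: [3.142, -0.0, 3.065]
wrist_force: [0.1, 1.0, 0.0]
finger_gap: 40.1
```

Call:
{"api": "jog_arm", "payload": {"deltas": "0 0 -20 0 40; 0 0 -50 0 40; 0 0 -80 0 40; 40 0 -90 0 40; 80 0 -90 0 40; 80 0 -90 0 40; 80 0 -90 0 40; 80 0 -90 0 40; 80 0 -90 0 40; 80 0 -90 0 40"}}

```text
clock: 24.5
eef_pos: [498.7, -88.8, 250.4]
eef_rot: [3.141, -0.0, 3.065]
wrist_force: [0.4, -0.0, 0.6]
finger_gap: 39.9
```

```bash
python3 -c "
from h import *
import pickle
s=manip.read_state();print(s['eef_pos'],s['eef_rot'],s['wrist_force'],s['finger_gap'],wr(*s['eef_pos'][:2]))
p,d=optics.camera('scene');cv2.imwrite('pics/s8f.png',p[:,:,::-1]);np.save('pics/s8.npy',d);cv2.imwrite('pics/s8.png',cv2.resize(p[140:230,120:240,::-1],(800,600),interpolation=cv2.INTER_CUBIC))
s=manip.read_state();pickle.dump(s,open('pics/w8.pkl','wb'))
p,d=optics.camera('wrist');cv2.imwrite('pics/w8.png',p[:,:,::-1]);np.save('pics/w8.npy',d)
"
```

```text
[498.68395407 -88.80445165 250.38948445] [ 3.14147653e+00 -4.47864752e-04  3.06473706e+00] [ 0.41914394 -0.00228412  0.59697307] 39.87090547147882 [-151.93436011  -50.0625145 ]
```

View pics/s8.png

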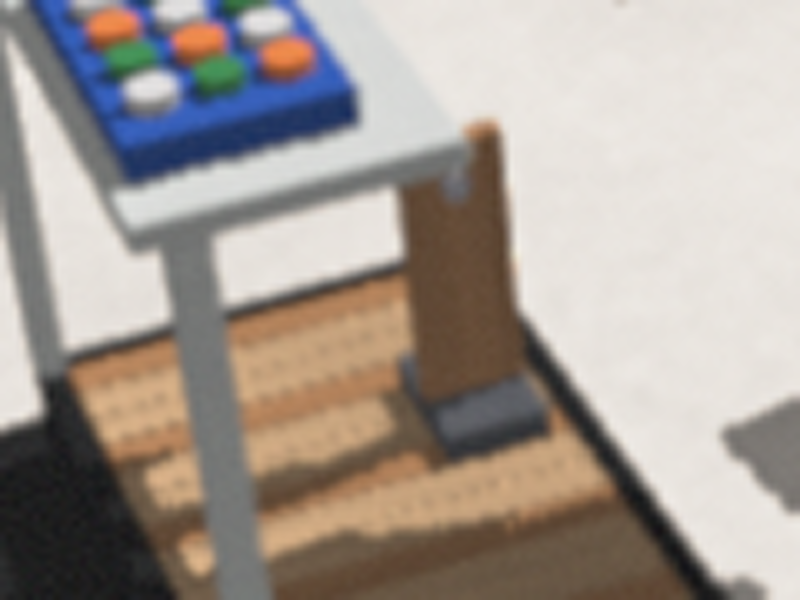

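View pics/w8.png

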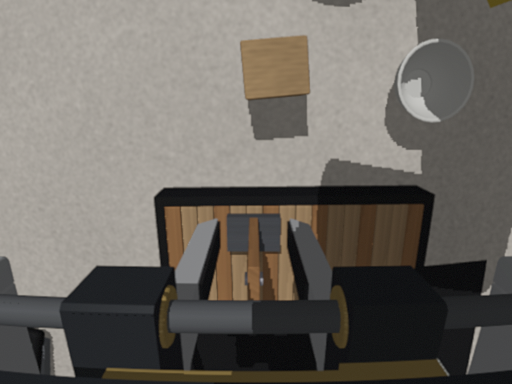

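It stands released on the deck. The wrist view shows the foot at cols 227–281, rows 214–253. Checking its place and height.

```bash
cat > meas.py <<'E'
from h import *
E
python3 - <<'E'
from h import *
import pickle
st=pickle.load(open("pics/w8.pkl","rb"));W=cam("wrist",st);d=np.load("pics/w8.npy")
for c in [(227.5,215),(280,214.5),(227.5,252.5),(281,252.5),(254.5,222)]: 
    P=onz(W,[c],62)[0];print(c,wr(*P[:2]).round(1))
px=[(c,r) for c in list(range(231,244,2))+list(range(268,278,2)) for r in range(222,248,2)]
P,z=depthpts(W,d,px);print("foot top z wrist",np.percentile(P[z>0,2],[10,50,90]))
px=[(c,r) for c in list(range(195,205,2))+list(range(300,310,2)) for r in range(215,240,2)];P,z=depthpts(W,d,[q for q in px]);print("deck z",np.percentile(P[z>0,2],[10,50,90]))
# scene: plate axis tilt
C=cam("scene");s=cv2.imread("pics/s8f.png");ds=np.load("pics/s8.npy");y,x=np.mgrid[157:205,180:200];x=x.ravel();y=y.ravel()
h=cv2.cvtColor(s,cv2.COLOR_BGR2HSV).astype(int);P,z=depthpts(C,ds,np.c_[x,y]);R=np.array([wr(*q[:2]) for q in P]);k=(z>0)&(abs(R[:,1]+50)<15)&(P[:,2]>70)&(P[:,2]<185)
n=np.c_[R[k],P[k,2]]
# side face plane fit
A=np.c_[n[:,0],n[:,2],np.ones(k.sum())];co=np.linalg.lstsq(A,n[:,1],rcond=None)[0];print("plate y = a*x+b*z+c",co,k.sum())
for lo in range(70,185,20):
    q=n[(n[:,2]>=lo)&(n[:,2]<lo+20)]
    if len(q)>3: print(lo,len(q),np.percentile(q[:,0],[3,97]).round(1))
print("top z",n[:,2].max())
E
```

```text
(227.5, 215) [-103.4  -81.3]
(280, 214.5) [-103.9  -19.9]
(227.5, 252.5) [-55.2 -82.5]
(281, 252.5) [-55.2 -17.6]
(254.5, 222) [-94.6 -49.7]
foot top z wrist [60.7143664  61.31957204 62.19615158]
deck z [ 47.27490536 250.58216688 264.60711494]
plate y = a*x+b*z+c [-9.41339621e-03  1.01709051e-02 -4.82601950e+01] 532
70 98 [-97.7 -56.1]
90 102 [-98.8 -55.7]
110 105 [-97.7 -55.9]
130 106 [-98.5 -56.1]
150 91 [-98.2 -56.2]
170 30 [-98.6 -85.5]
top z 183.50305476200128
```

Divider at riser (−78, −50), upright, and not sunk (foot top 61.3 mm). I'll turn the jaws front to back, outside and in front of the shelf, and get ready to push with the front finger's back.

```bash
python3 -c "
from h import *
c=[498.68,-88.8,250.4,3.0647];print(go(c,-200,-50,250,np.pi/2+RY));c2=after(c,[48,0,0,1.57]);print(c2,go(c2,-200,-50,103,np.pi/2+RY))"
```

```text
[4.8061e+01 4.0000e-02 4.0000e-01 1.5700e+00]
[450.822 -85.113 250.4     1.495] [ 4.000e-02 -6.200e-02  1.474e+02  1.000e-03]
```

Call:
{"api": "jog_arm", "payload": {"deltas": "30 0 0 0.16 60; 48 0 0 0.34 70; 48 0 0 0.52 80; 48 0 0 0.7 94; 48 0 0 0.88 94; 48 0 0 1.06 94; 48 0 0 1.24 94; 48 0 0 1.4 94; 48 0 0 1.57 94; 48 0 0 1.57 94", "squeeze": 30}}

```text
clock: 25.85
eef_pos: [450.7, -85.2, 250.7]
eef_rot: [3.142, 0.0, 1.496]
wrist_force: [-0.5, -0.1, -0.1]
finger_gap: 93.9
```

```bash
python3 -c "
from h import *
s=manip.read_state();e=s['eef_pos'];print(e,s['eef_rot'],s['finger_gap'],s['joints']);c=[*e,s['eef_rot'][2]];print(go(c,-200,-50,103,np.pi/2+RY))"
```

```text
[450.65694142 -85.15003336 250.69362827] [3.14151734e+00 2.51884389e-05 1.49562824e+00] 93.94766877180811 [-2.66626781e-01  6.88828107e-02  1.72072958e+00 -1.06499658e-05
  1.35190153e+00 -1.91456381e-01]
[8.90000e-02 1.00000e-01 1.47694e+02 1.00000e-03]
```

Call:
{"api": "jog_arm", "payload": {"deltas": "0 0 50 0 94; 0 0 90 0 94; 0 0 120 0 94; 0 0 140 0 94; 0 0 147.5 0 94; 0 10 147.5 0 94; 0 20 147.5 0 94; 0 28 147.5 0 94; 0 28 147.5 0 94; 0 28 147.5 0 94"}}

```text
clock: 27.1
eef_pos: [478.4, -87.3, 103.2]
eef_rot: [-3.141, 0.0, 1.495]
wrist_force: [-0.8, 0.7, -0.1]
finger_gap: 94.5
```

```bash
python3 -c "
from h import *
s=manip.read_state();print(s['eef_pos'],s['wrist_force'],wr(*s['eef_pos'][:2]),s['eef_rot'])
p,d=optics.camera('scene');cv2.imwrite('pics/s9.png',cv2.resize(p[90:250,110:310,::-1],(800,640)[:2] if 0 else (750,600),interpolation=cv2.INTER_CUBIC))
"
```

```text
[478.41398397 -87.25158636 103.17071161] [-0.77298499  0.69696029 -0.13547179] [-172.26372503  -50.06333156] [-3.14148240e+00  7.53602109e-06  1.49472646e+00]
```

View pics/s9.png

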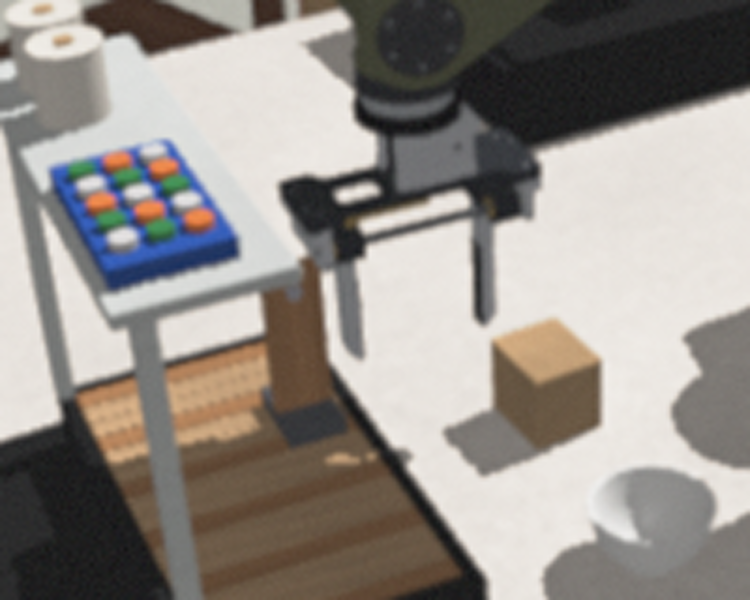

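Call:
{"api": "jog_arm", "payload": {"deltas": "0 4 0 0 94; 0 8 0 0 94; 0 11 0 0 94; 0 13 0 0 94; 0 15 0 0 94; 0 17 0 0 94; 0 20 0 0 94; 0 23 0 0 94; 0 26 0 0 94; 0 29 0 0 94"}}

```text
clock: 28.4
eef_pos: [507.2, -89.6, 103.5]
eef_rot: [-3.141, 0.0, 1.494]
wrist_force: [-7.3, -0.1, 7.5]
finger_gap: 94.1
```

```bash
cat > look.py <<'E'
from h import *
import sys
s=manip.read_state();print(s['clock'],s['eef_pos'],s['wrist_force'],s['moment'],wr(*s['eef_pos'][:2]),s['finger_gap'])
p,ds=optics.camera('scene');cv2.imwrite(f'pics/{sys.argv[1]}.png',cv2.resize(p[90:250,110:310,::-1],(750,600),interpolation=cv2.INTER_CUBIC))
C=cam("scene");y,x=np.mgrid[140:215,130:205];x=x.ravel();y=y.ravel();P,z=depthpts(C,ds,np.c_[x,y]);R=np.array([wr(*q[:2]) for q in P]);h=cv2.cvtColor(p,cv2.COLOR_RGB2HSV).astype(int)
k=(z>0)&(abs(R[:,1]+48)<12)&(P[:,2]>66)&(P[:,2]<195)&(h[y,x,1]>80)
n=np.c_[R[k],P[k,2]]
A=np.c_[n[:,0],n[:,2],np.ones(k.sum())];co=np.linalg.lstsq(A,n[:,1],rcond=None)[0];print("plate y=a*x+b*z+c",co,k.sum())
for lo in range(66,186,20):
    q=n[(n[:,2]>=lo)&(n[:,2]<lo+20)]
    if len(q)>3: print(lo,len(q),np.percentile(q[:,0],[3,97]).round(1),np.median(q[:,1]).round(1))
E
python3 look.py s10
```

```text
28.4 [507.20236311 -89.60812576 103.52171862] [-7.274694   -0.06072057  7.5316374 ] [9.33069534e-04 9.44645642e-01 1.65626244e-02] [-143.37944372  -50.21281524] 94.06766933205759
plate y=a*x+b*z+c [-1.32590940e-03  8.21633874e-03 -4.70699414e+01] 457
66 92 [-84.2 -42.7] -46.4
86 100 [-82.  -40.8] -45.6
106 100 [-80.3 -40.1] -46.3
126 91 [-80.2 -42.2] -46.2
146 73 [-80.7 -42. ] -45.3
```

View pics/s10.png

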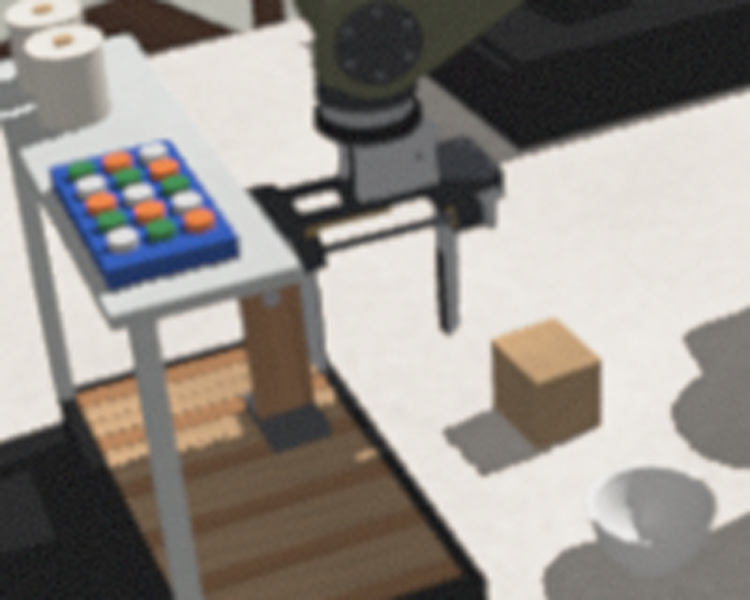

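It is sliding back, tilted about 2.5° and bounded by the gripper body just over the plate top. It stays square. I'll continue slowly.

Call:
{"api": "jog_arm", "payload": {"deltas": "0 3.5 0 0 94; 0 7 0 0 94; 0 10.5 0 0 94; 0 14 0 0 94; 0 17.5 0 0 94; 0 21 0 0 94; 0 24.5 0 0 94; 0 28 0 0 94; 0 31.5 0 0 94; 0 35 0 0 94"}}

```text
clock: 29.7
eef_pos: [542.2, -92.2, 103.5]
eef_rot: [-3.141, 0.0, 1.495]
wrist_force: [-7.2, 0.8, 6.6]
finger_gap: 93.8
```

```bash
python3 look.py s11
```

```text
29.7 [542.18267634 -92.16236571 103.51989824] [-7.18044198  0.80338825  6.56185853] [0.0572253  0.96136012 0.03552092] [-108.30622853  -50.08620018] 93.7662736807234
plate y=a*x+b*z+c [ 1.84888786e-02  1.08099467e-02 -4.68607677e+01] 469
66 94 [-48.6  -7.5] -45.9
86 103 [-47.8  -5.5] -45.9
106 105 [-46.5  -4.9] -46.4
126 94 [-45.8  -6.8] -46.1
146 69 [-45.5  -6.3] -44.9
166 4 [-41.4  -7.2] -42.5
```

View pics/s11.png

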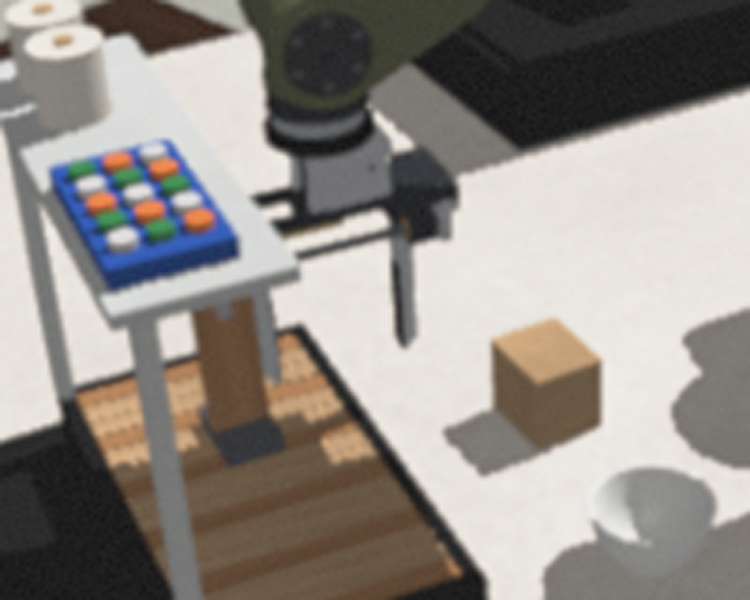

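Call:
{"api": "jog_arm", "payload": {"deltas": "0 4 0 0 94; 0 8 0 0 94; 0 12 0 0 94; 0 16 0 0 94; 0 20 0 0 94; 0 24 0 0 94; 0 28 0 0 94; 0 32 0 0 94; 0 35 0 0 94; 0 37 0 0 94"}}

```text
clock: 31.0
eef_pos: [579.1, -95.0, 103.5]
eef_rot: [-3.141, 0.0, 1.495]
wrist_force: [-6.9, 0.6, 6.2]
finger_gap: 93.7
```

```bash
python3 look.py s12
```

```text
31.0 [579.09936228 -94.96974983 103.52390547] [-6.94673204  0.560857    6.24654475] [0.00305225 0.87202216 0.03519259] [-71.28295729 -50.06400086] 93.74611076244143
plate y=a*x+b*z+c [ 5.40866970e-02  1.62962942e-02 -4.75263894e+01] 320
66 71 [-11.8  17.8] -46.2
86 69 [-11.   17.7] -45.7
106 62 [-9.2 17.5] -45.4
126 72 [-8.1 17.2] -45.5
146 45 [-8.3 18.2] -44.9
```

View pics/s12.png

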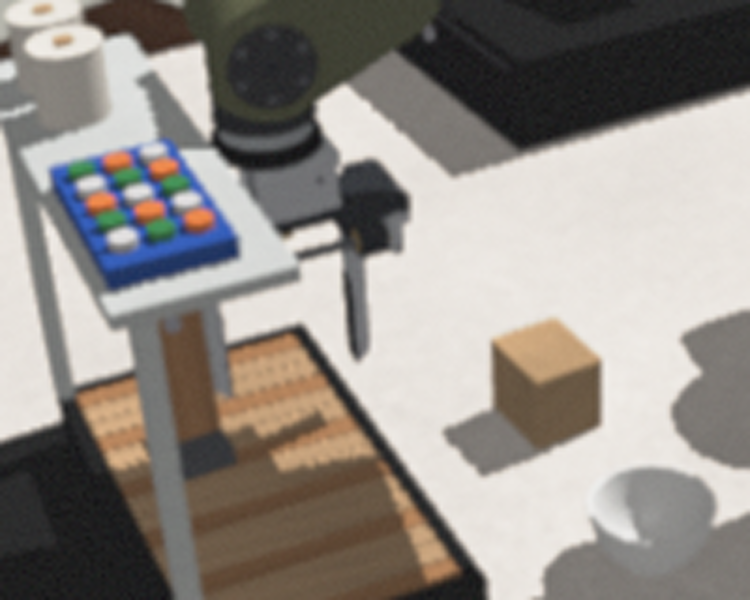

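Call:
{"api": "jog_arm", "payload": {"deltas": "0 2 0 0 94; 0 4 0 0 94; 0 4 0 0 94; 0 3 0 0 94; 0 2 0 0 94; 0 1 0 0 94; 0 0 0 0 94; 0 -1 0 0 94; 0 -2 0 0 94; 0 -3 0 0 94"}}

```text
clock: 32.3
eef_pos: [576.2, -94.7, 103.1]
eef_rot: [3.142, -0.0, 1.495]
wrist_force: [0.7, 1.3, 0.3]
finger_gap: 94.0
```

Call:
{"api": "jog_arm", "payload": {"deltas": "0 -1 0 0 94; 0 -2 0 0 94; 0 -3 0 0 94; 0 -5 0 0 94; 0 -8 0 0 94; 0 -15 0 0 94; 0 -30 0 0 94; 0 -50 0 0 94; 0 -70 0 0 94; 0 -90 0 0 94"}}

```text
clock: 33.55
eef_pos: [485.5, -87.8, 103.2]
eef_rot: [3.142, -0.0, 1.495]
wrist_force: [0.3, -0.2, -0.4]
finger_gap: 94.1
```

```bash
python3 look.py s13
```

```text
33.55 [485.48567178 -87.75725978 103.1767115 ] [ 0.34817911 -0.22364075 -0.44899309] [-0.09813403 -0.01438753  0.00565241] [-165.17407347  -50.02706942] 94.11689009182044
plate y=a*x+b*z+c [ 5.92597400e-02  1.15209005e-02 -4.71952135e+01] 290
66 59 [-8.7 17.5] -45.9
86 60 [-7.6 17.6] -45.9
106 65 [-8.8 17.5] -46.0
126 65 [-7.1 17.9] -45.5
146 41 [-6.2 17.9] -44.9
```

View pics/s13.png

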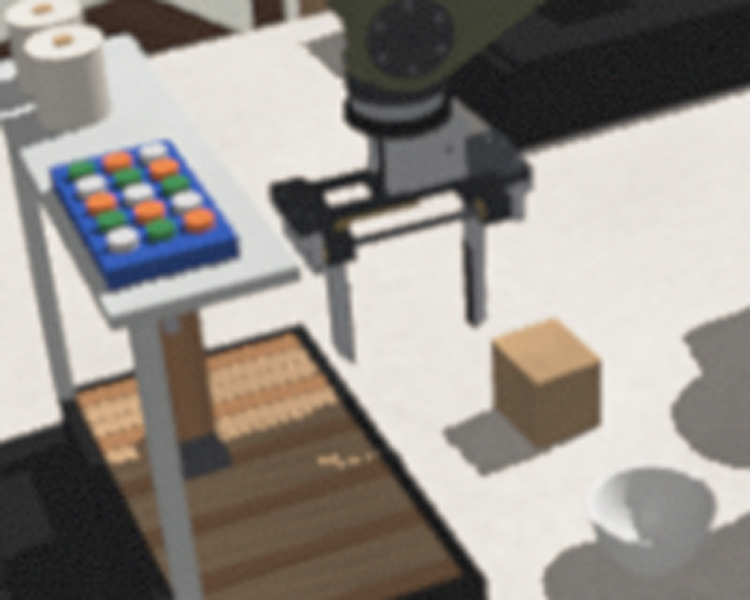

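```bash
python3 - <<'E'
from h import *
ds=[];ims=[]
for i in range(3):
    p,d=optics.camera('scene');ds.append(d);ims.append(p.astype(float))
p=np.mean(ims,0).astype(np.uint8);d=np.median(ds,0);C=cam('scene')
cv2.imwrite('pics/s14.png',cv2.resize(p[165:225,140:200,::-1],(600,600),interpolation=cv2.INTER_CUBIC))
w=rw(-8.5,-50)
for z in (70,100,130,160): print(z,proj(C,[[*w,z]]).round(1))
# foot top depth
y,x=np.mgrid[200:222,155:175];x=x.ravel();y=y.ravel();P,zz=depthpts(C,d,np.c_[x,y]);v=p[y,x].max(1);R=np.array([wr(*q[:2]) for q in P])
k=(v<75)&(zz>0)&(abs(R[:,1]+50)<40)&(R[:,0]<40)&(R[:,0]>-20)
print(k.sum(),np.percentile(P[k,2],[10,50,75,90]));print(np.c_[x[k],y[k],R[k].round(),P[k,2].round(1)][::6].tolist())
# right edge of plate per row by strongest gradient in smoothed red-channel
g=cv2.GaussianBlur(p,(3,3),0).astype(float)
rows=range(178,204);E=[]
for r in rows:
    c=np.arange(158,174);gr=g[r,c+1].sum(-1)-g[r,c-1].sum(-1);j=np.argmax(abs(gr));E.append(c[j])
print(list(zip(rows,E)))
E
```

```text
70 [[166.1 201.7]]
100 [[164.8 192.6]]
130 [[163.5 183.4]]
160 [[162.1 173.9]]
114 [52.27824938 61.75498627 62.68315381 63.91319022]
[[164.0, 206.0, 1.0, -43.0, 63.6], [163.0, 207.0, 4.0, -41.0, 62.2], [159.0, 208.0, 16.0, -40.0, 63.9], [165.0, 208.0, 1.0, -34.0, 62.6], [160.0, 209.0, 14.0, -36.0, 62.6], [166.0, 209.0, 0.0, -25.0, 65.0], [160.0, 210.0, 15.0, -33.0, 61.4], [166.0, 210.0, 1.0, -24.0, 62.9], [159.0, 211.0, 19.0, -30.0, 61.9], [165.0, 211.0, 5.0, -21.0, 62.9], [159.0, 212.0, 20.0, -25.0, 62.4], [165.0, 212.0, 6.0, -20.0, 60.9], [171.0, 212.0, -13.0, -29.0, 47.6], [164.0, 213.0, 9.0, -17.0, 60.9], [170.0, 213.0, -7.0, -19.0, 53.2], [163.0, 214.0, 12.0, -18.0, 57.9], [169.0, 214.0, -4.0, -21.0, 49.7], [163.0, 215.0, 13.0, -17.0, 54.9], [160.0, 216.0, 21.0, -17.0, 54.8]]
[(178, np.int64(163)), (179, np.int64(163)), (180, np.int64(164)), (181, np.int64(164)), (182, np.int64(164)), (183, np.int64(164)), (184, np.int64(170)), (185, np.int64(165)), (186, np.int64(165)), (187, np.int64(165)), (188, np.int64(165)), (189, np.int64(165)), (190, np.int64(165)), (191, np.int64(165)), (192, np.int64(165)), (193, np.int64(165)), (194, np.int64(166)), (195, np.int64(166)), (196, np.int64(166)), (197, np.int64(166)), (198, np.int64(166)), (199, np.int64(166)), (200, np.int64(167)), (201, np.int64(167)), (202, np.int64(167)), (203, np.int64(167))]
```

View pics/s14.png

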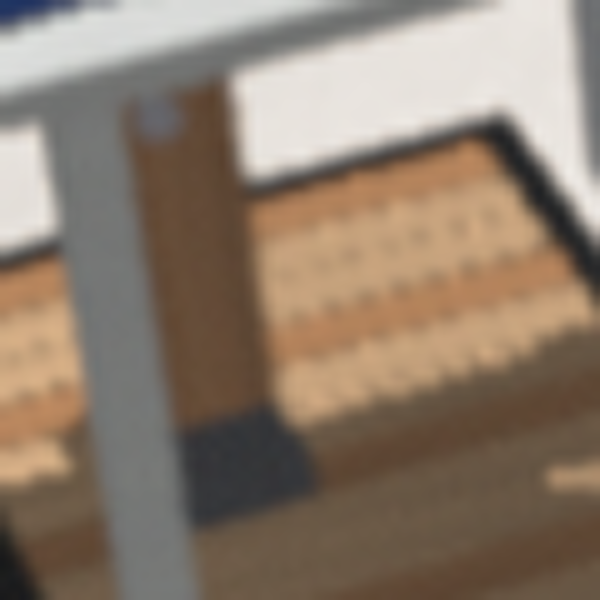

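Checks pass: the plate edge matches the projected vertical within about 1°, the foot top is at about 62 mm (not sunk), and the foot edges run parallel to the slats. The fingers are clear. Handing in.

```bash
python3 -c "
from h import *
s=manip.read_state();print(s['clock'],s['wrist_force'],abs(s['qd']).max());print(workorder.sign_off())"
```

```text
33.75 [0.23564114 0.37480502 0.18191667] 0.018337585690224336
the job is handed in; nothing more can be done
None
```

The divider is standing upright and released on the solid part of the deck, under the shelf. I handed the job in at about 34 s; sign-off reports no verdict.

- **Finding the bearer:** Pressing with the open fingers showed the slats at y −70 and −30 mm are solid. The slats at −90, −10, +10 and +90 give. I took −50, between the solid ones, as the middle of the bearer.
- **Picking up:** I pinched the divider across its button at a light grip, let it swing upright and carried it at a firmer grip. I set it on the bearer in front of the shelf, because the wrist would not fit under it.
- **Pushing back:** I pushed the divider about 90 mm along the bearer with the back of the front finger, about 7 N sideways. It leaned about 2.5° while sliding and pressed up on the gripper's body with about 6–7 N. It dropped flat when I withdrew.

Last checks:

| Check | Result |
|---|---|
| Place in riser frame | about x +13 mm, y −50 mm |
| Upright, front to back | within about 1° |
| Foot top height | about 62 mm (61.3 mm when first set down), so not sunk |
| Squareness to the deck | foot edges parallel to the slats |
| Clearance | fingers clear of the divider |
| Box and bowl | looked unmoved |

- **Disagreements:** The squareness readings differ a little. A depth fit of the plate face gave about 3°, though a post partly hid it. My estimates of the riser and foot positions also differed by a few mm between views.
- **Not checked:** I did not look at the till roll again after the lift.

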